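# Reload the lamp ageing rack and restart it

### The arm

A 6-joint arm with a two-finger parallel gripper is mounted at the origin on the work surface. World frame = base frame: x ahead of the robot, y to its left, z up, the work surface at z = 0. Lengths are in mm, angles in rad, forces in N, time in s.
With the tool pointing down it reaches from about 325 to 875 mm from the base axis. Payload 4.4 kg.
Tool frame: the origin (TCP) lies on the front face of the gripper's body, between the roots of the fingers; the fingertips stand 73 mm ahead of it and the grasp point (between the pads) lies 54 mm ahead of it; z points along the fingers, y is the line along which they close (so a half turn about z gives the same grasp; the last joint's range is limited). The gripper opens to 85 mm and grips with 20 to 120 N. Pads are 22 mm wide; open, the fingers measure 114 mm over their backs; the gripper's body (76 mm by 85 mm) begins 54 mm behind the grasp point. The pads swing forward as they close: fully open they stand 13 mm farther back than shut.
Start: joints at [1.127, 0.207, 1.542, -0, 1.393, -0.15], TCP at [166.525, 550.361, 303.882] pointing down, gripper open.
Joint ranges: [-2.73, 2.73], [-0.86, 2.22], [0.23, 2.46], [-1.11, 4.25], [0.08, 2.63], [-2.82, 2.82]. Speed limits (rad/s): [2.79, 2.79, 3.14, 3.14, 3.14, 3.14].

### API

Orientations are given as a rotation vector (axis times angle).
In Python, from cell import ctrl gives the robot as it stands.
- The arm moves only by the shell command python3 -m crank 'ROWS' [FORCE]. ROWS is JSON, a list that holds one entry, the list of rows, each a list of 7 numbers: the closure in counts, from 0 (fully open) to 255 (shut), then the shift along the world's x, y, z each as a share of 150 mm, from -1 to 1, then the turn, a rotation vector about the world's x, y, z each as a share of 60 degrees, from -1 to 1. A call has 1 to 8 rows; each row is the pose to reach, as a shift and turn from the pose commanded when the call began; what a row does not reach only later rows make up. A row lasts 1/8 s, in which the tool goes at most 62.5 mm and 10.7 degrees, less where a joint would pass 70% of its speed; a pose out of reach is approached as far as the arm can. A call with a number of a shift or a turn outside -1 to 1 is refused whole. A call with a gripper value outside its range is refused whole. The fingers move at their own pace and stop on an object; FORCE is the grip in N (left out, the last holds). Time passes only in rows, so rows that repeat a pose let the fingers close. It gives the time, the measured TCP pose, the force, the opening and the grip force at its end, in the units of the state.
- ctrl.get_obs(): the state, without advancing time (a new reading comes with each control period).
- ctrl.get_image(name): name is "scene" or "top" or "wrist"; returns the picture (400x640x3 uint8, blue, green, red); there is no depth.
- ctrl.camera_info(name): a dict with "mtx" (3x3 intrinsics, pixels), "k1" (the pictures are not rectified: a ray, as slopes to the right and down, at radius r is drawn at 1 + k1 r^2 times it, then the intrinsics apply), "rvec" (rotation vector, rad) and "tvec" (3), from world to camera coordinates, as OpenCV has them. Camera axes: x right, y down, z forward; pixel columns grow to the right and rows downward; lengths in mm; the calibration is good to about 2 mm. A picture is of the moment at which its call begins: read the wrist's pose just before it. camera_info takes no time and is no camera call; for the wrist camera it gives the pose at the moment of the call.
- ctrl.hand_in(): hands the job in; it is judged then, once.
The state is a dict: "time": time; "qpos": joint angles; "qvel": joint speeds; "joint_torque": joint torques, N m; "ee_pos": TCP position; "tool_rot": TCP orientation; "wrist_force": force on the tool from outside, world axes, zero at the start; "ft_torque": the same for the moment, N m; "gripper_width": finger opening in mm; "grasp_force": force on a finger pad.
Only numpy, scipy, OpenCV 4.12 (cv2) and the standard library are available. Lean on these libraries where they do the work, as an engineer would, in place of code of your own. Each camera call takes 0.05 s, during which the arm holds its last target. There are 200 camera calls.

### The job

The ageing rack is still live from the last batch: turn the isolator off, then lay every loose lamp tube into a fork cradle of its own on the rack, down in both forks, never handling a lamp in the rack while the isolator is on. When all are in, turn the isolator back on, then slide the current control until its grip is level with the black marker beside its track, slide the safety shutter aside, press the start button fully down, and slide the shutter fully shut again. Leave the canister, the screwdriver and the gauge where they are, and leave the rack running with every lamp still seated.

Things in the scene. Friction and masses are not known exactly. Their poses are not given: they have to be found in the camera images.
- lamp1: a lamp tube (two or three are present, all alike): white glass 16 mm in diameter and 108 mm long between two square metal end caps (22 x 22 mm, 26 mm long), 160 mm long in all, 50 to 100 g. Origin at mid-length on the tube's axis; x runs along the tube. Lying on the bench its origin is 11 mm up. It lies flat on its square caps and does not roll; take it by the glass at mid-length
- lamp2: a lamp tube (two or three are present, all alike): white glass 16 mm in diameter and 108 mm long between two square metal end caps (22 x 22 mm, 26 mm long), 160 mm long in all, 50 to 100 g. Origin at mid-length on the tube's axis; x runs along the tube. Lying on the bench its origin is 11 mm up. It lies flat on its square caps and does not roll; take it by the glass at mid-length
- lamp3: a lamp tube (two or three are present, all alike): white glass 16 mm in diameter and 108 mm long between two square metal end caps (22 x 22 mm, 26 mm long), 160 mm long in all, 50 to 100 g. Origin at mid-length on the tube's axis; x runs along the tube. Lying on the bench its origin is 11 mm up. It lies flat on its square caps and does not roll; take it by the glass at mid-length
- rack: the ageing rack, fixed to the bench: a black board 210 x 200 x 12 mm with two white bars along its y (tops 42 mm above the bench, at x = -67 and +67 mm), each carrying three bronze forks. A lamp lies along the rack's x, across both bars, an end cap in each fork. Origin: centre of the board's underside; z up
- cradle1 (a point): where the origin of a lamp lies when it is seated in cradle 1 (y = -60 mm on the rack, 53 mm above the bench); a lamp may lie either way round. Each fork, 18 mm long, is 28 mm wide inside for the 22 mm cap, flares out to about 44 mm at its mouth, and its tips are 31 mm above the bar (73 mm above the bench); between the two bars the space under the lamp is free down to the board. Cradles are 60 mm apart; any lamp may go in any cradle
- cradle2 (a point): where the origin of a lamp lies when it is seated in cradle 2 (y = 0 mm on the rack, 53 mm above the bench); a lamp may lie either way round. Each fork, 18 mm long, is 28 mm wide inside for the 22 mm cap, flares out to about 44 mm at its mouth, and its tips are 31 mm above the bar (73 mm above the bench); between the two bars the space under the lamp is free down to the board. Cradles are 60 mm apart; any lamp may go in any cradle
- cradle3 (a point): where the origin of a lamp lies when it is seated in cradle 3 (y = 60 mm on the rack, 53 mm above the bench); a lamp may lie either way round. Each fork, 18 mm long, is 28 mm wide inside for the 22 mm cap, flares out to about 44 mm at its mouth, and its tips are 31 mm above the bar (73 mm above the bench); between the two bars the space under the lamp is free down to the board. Cradles are 60 mm apart; any lamp may go in any cradle
- console: the control console, fixed to the bench: a grey metal box 220 mm (x) by 320 mm (y), 60 mm high, with an aluminium top plate; origin at the centre of its underside, z up, its front looks to its own -x, towards the robot. It carries the isolator (at x 0, y +85 mm), the current control (track centre at x +50, y -60) and the shuttered start button (x -48, y -25)
- isolator (a joint): the red rotary isolator handle on a yellow plate, turning about a vertical axis: 0 = off (the bar and its white pointer lie along the console's +y, to the left), 1.571 = on (pointer along the console's +x, away from the robot), so on is a quarter turn clockwise seen from above. A spring snaps it to the nearer of the two end stops and it stays there; turning it takes up to 0.15 N m and it must pass the middle
- isolator_grip (a point): top centre of the isolator's bar handle, on its turning axis, 111 mm above the bench; the bar is 70 mm long along this frame's y, 16 mm thick along its x, and 34 mm tall below this point; the frame turns with the handle
- fader (a joint): the current control, a slider: 0 to 0.100 m, growing along the console's +y (leftwards); it starts near 0, moves with about 1.5 N of friction and stays where it is left
- fader_top (a point): top centre of the current control's grey grip, 115 mm above the bench: 28 mm along this frame's x, 20 mm along its y (the sliding direction), 40 mm tall; the black track below it is 40 mm wide, its top 74 mm above the bench; frame parallel to the console's
- marker: the black clip-on marker (a 26 mm long arrow, 12 mm high, pointing to its -x at the track) on the console top, beside the far edge of the current control's track; its origin is the tip at the track's edge, 21 mm in x from the track's centre line; axes parallel to the console's. The current is set when the middle of the grip is level with it, that is at the same y in this frame
- shutter (a joint): the steel safety shutter over the start button: 0 = shut, 0.066 m = fully aside, growing along the console's -y (to the right); about 1.5 N of friction, stays where it is left
- shutter_tab (a point): top centre of the shutter's black upright tab, 119 mm above the bench: 34 mm along this frame's x, 10 mm thick along its y (the sliding direction), 32 mm tall above the shutter plate (60 x 58 mm, top 87 mm above the bench; the tab stands 22 mm to the right of the plate's centre). The plate runs between two guides, 60 mm apart inside, that rise to 91 mm above the bench
- start (a joint): the start button's travel: 0 = up, 0.006 m = fully down; sprung, fully down takes about 5 N, comes back up by itself
- start_top (a point): centre of the top of the round green start button, 34 mm in diameter, 78 mm above the bench, under the shutter, and free from above once the shutter is fully aside
- canister: bystander: a metal canister 64 mm in diameter, 110 mm tall, standing on the bench; origin at the centre of its foot
- driver: bystander: a screwdriver 190 mm long lying on the bench
- gauge: bystander: a grey gauge box 75 x 125 x 36 mm lying on the bench; origin at the centre of its underside
Not all that is in view belongs to the job. Leave any turquoise look-alike of the lamp3 alone. What is shaped like the lamp2 but turquoise is not meant.

How it is judged:
By the outcome, as a careful person would: the job done as asked, in the order asked, and still so for the second after the job is handed in, with the robot touching nothing.
Of lamp1, lamp2, lamp3 only 2 to 3 are there at a start; the rules pass over those that are not, and their reading is None.
At some moment in a run one of lamp1, lamp2, lamp3 may be knocked a few centimetres aside while the robot is not near it.
Once in a run the grip may slacken for a moment while it holds something.
It also fails if it takes over 210 s, if anything falls off the work surface, if the arm or the gripper's body presses on something with over 40 N, if the wrist force passes 120 N, or if a joint passes its speed limit or range.

## Working session

There is one attempt and no reset: what is moved stays moved. The work goes in short steps, Python scripts to look and compute and a shell command to move; the robot and the scene stay as the last step left them, time stands still between calls to the robot, and variables do not carry over. Pictures are saved under pics/ and viewed, at most 14 in all, crops included, and the job is handed in when it is done.

```bash
mkdir -p pics; ls; python3 - <<'E'
from cell import ctrl
import cv2
for n in ("scene","top"):
    im=ctrl.get_image(n); cv2.imwrite(f"pics/{n}0.png",im)
    i=ctrl.camera_info(n); print(n,{k:(v.tolist() if hasattr(v,'tolist') else v) for k,v in i.items()})
o=ctrl.get_obs(); print(o)
E
```

```text
pics
scene {'mtx': [[370.16325449326104, 0.0, 329.51837273710885], [0.0, 370.16325449326104, 203.46499571407614], [0.0, 0.0, 1.0]], 'k1': -0.07914995128952527, 'rvec': [2.0280472807575896, 0.9183457768254242, -0.4947357398829458], 'tvec': [-428.915530691588, -141.52300681486508, 1356.4836140851244]}
top {'mtx': [[487.2622176807369, 0.0, 327.34593777859385], [0.0, 487.2622176807369, 205.49260154254415], [0.0, 0.0, 1.0]], 'k1': -0.12387642139628291, 'rvec': [2.130602971302886, -2.062051999388158, 0.23979599172721536], 'tvec': [50.621754245172546, 610.389959494236, 1228.2911349813135]}
{'time': 0.1, 'qpos': array([ 1.12651717e+00,  2.07359384e-01,  1.54280742e+00, -8.06134103e-07,
        1.39348876e+00, -1.50487347e-01]), 'qvel': array([-0.0001725 , -0.00146341, -0.00334035, -0.0001679 ,  0.00090077,
        0.00133261]), 'joint_torque': array([-1.92875013e-03, -3.84096622e+01, -2.92546374e+01, -3.60508657e-04,
        4.78775139e-03, -3.71199903e-06]), 'ee_pos': array([166.285038  , 549.87923169, 302.82948545]), 'tool_rot': array([-4.59740384e-01, -3.10715959e+00,  3.09794552e-03]), 'wrist_force': array([-0.67626109,  0.14870893, -0.99603401]), 'ft_torque': array([ 0.01000346, -0.02132905, -0.00821257]), 'grasp_force': 0.0, 'gripper_width': 85.95067729454234}
```

View pics/top0.png

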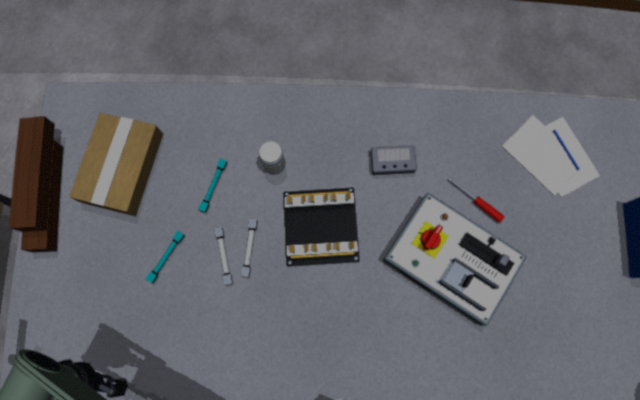

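View pics/scene0.png

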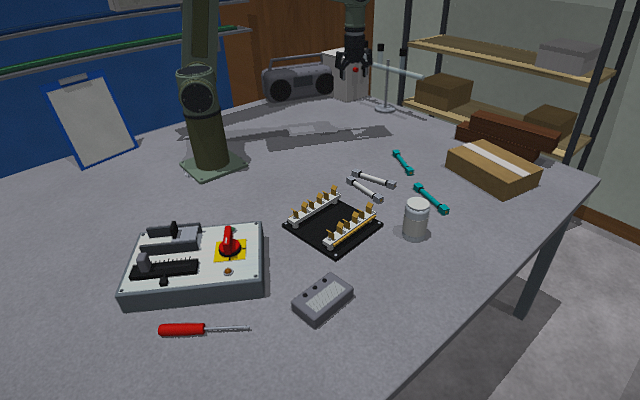

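The top view shows two white lamps at about (224,256) and (249,248), the rack at (321,227) and the console at (456,258) with a red isolator at (431,237). The canister is at (271,155), the gauge at (393,160) and the screwdriver at (480,203). The turquoise decoys are at (213,186) and (165,258). The scene view agrees, with only two white lamps.

```bash
cat > h.py <<'E'
from cell import ctrl
import cv2, numpy as np
from scipy.spatial.transform import Rotation as R
def ray(n,px,info=None):
    i=info or ctrl.camera_info(n); K=np.array(i["mtx"]); px=np.atleast_2d(px).astype(float)
    d=np.array([i["k1"],0,0,0,0.])
    s=cv2.undistortPoints(px[:,None,:],K,d)[:,0]
    M=cv2.Rodrigues(np.array(i["rvec"],float))[0]; t=np.array(i["tvec"],float).ravel()
    return -M.T@t, np.c_[s,np.ones(len(s))]@M
def onz(n,px,z,info=None):
    o,d=ray(n,px,info); return o+d*((z-o[2])/d[:,2])[:,None]
def proj(n,P,info=None):
    i=info or ctrl.camera_info(n)
    return cv2.projectPoints(np.atleast_2d(P).astype(float),np.array(i["rvec"],float),np.array(i["tvec"],float),np.array(i["mtx"]),np.array([i["k1"],0,0,0,0.]))[0][:,0]
def state():
    o=ctrl.get_obs(); r=R.from_rotvec(o["tool_rot"]).as_matrix()
    print("t",round(o["time"],2),"pos",o["ee_pos"].round(1),"yaw of tool y",round(np.degrees(np.arctan2(r[1,1],r[0,1])),1),"zdir",r[:,2].round(3),"w",round(o["gripper_width"],1),"gf",round(o["grasp_force"],1),"F",o["wrist_force"].round(1),"q",o["qpos"].round(2))
    return o
E
python3 - <<'E'
from h import *
im=cv2.imread("pics/top0.png")
hsv=cv2.cvtColor(im,cv2.COLOR_BGR2HSV)
def comps(m,amin,z,lab,box):
    x0,y0,x1,y1=box; mm=np.zeros_like(m); mm[y0:y1,x0:x1]=m[y0:y1,x0:x1]
    for c in cv2.findContours(mm,cv2.RETR_EXTERNAL,cv2.CHAIN_APPROX_NONE)[0]:
        if cv2.contourArea(c)>amin:
            r=cv2.boxPoints(cv2.minAreaRect(c)); w=onz("top",r,z)[:,:2]
            e=np.linalg.norm(np.diff(w,axis=0),axis=1)[:2]; k=np.argmax(e); v=w[k+1]-w[k]
            print(lab,"px",r.mean(0).round(1),"ctr",w.mean(0).round(1),"size",e.round(0),"ang",np.degrees(np.arctan2(v[1],v[0])).round(1),"corners",w.round(0).tolist())
g=hsv[...,2]; s=hsv[...,1]
comps(((g>165)&(s<50)).astype(np.uint8),30,11,"white",(190,210,270,300))
comps(((g<45)).astype(np.uint8),300,12,"rack",(275,180,365,275))
comps(((g>150)&(s<60)).astype(np.uint8),200,42,"bars",(275,180,365,275))
m=((g>140)&(s<70)).astype(np.uint8); m=cv2.morphologyEx(m,cv2.MORPH_CLOSE,np.ones((25,25)))
comps(m,1000,60,"console",(380,185,530,330))
comps(((hsv[...,0]<8)|(hsv[...,0]>172)).astype(np.uint8)*(s>150).astype(np.uint8)*(g>90),20,100,"red",(405,205,465,270))
cv2.imwrite("pics/c0.png",cv2.resize(im[175:335,270:540],None,fx=2.96,fy=2.96,interpolation=cv2.INTER_CUBIC))
E
```

```text
rack px [322.1 258.9] ctr [472.5  80.5] size [193.  24.] ang -84.0 corners [[474.0, 178.0], [494.0, -14.0], [471.0, -16.0], [451.0, 175.0]]
rack px [320.1 223.7] ctr [570.3  89.3] size [197. 103.] ang -84.5 corners [[612.0, 193.0], [631.0, -4.0], [528.0, -12.0], [510.0, 181.0]]
console px [457.1 258. ] ctr [ 480.8 -278.8] size [205. 312.] ang -122.5 corners [[476.0, -94.0], [649.0, -204.0], [482.0, -467.0], [317.0, -350.0]]
red px [425.4 234.6] ctr [ 532.6 -185.5] size [34. 12.] ang -33.4 corners [[522.0, -171.0], [550.0, -190.0], [544.0, -200.0], [515.0, -181.0]]
red px [434.9 238.3] ctr [ 523.7 -210.2] size [64. 27.] ang -32.0 corners [[503.0, -182.0], [558.0, -216.0], [544.0, -239.0], [489.0, -205.0]]
```

View pics/c0.png

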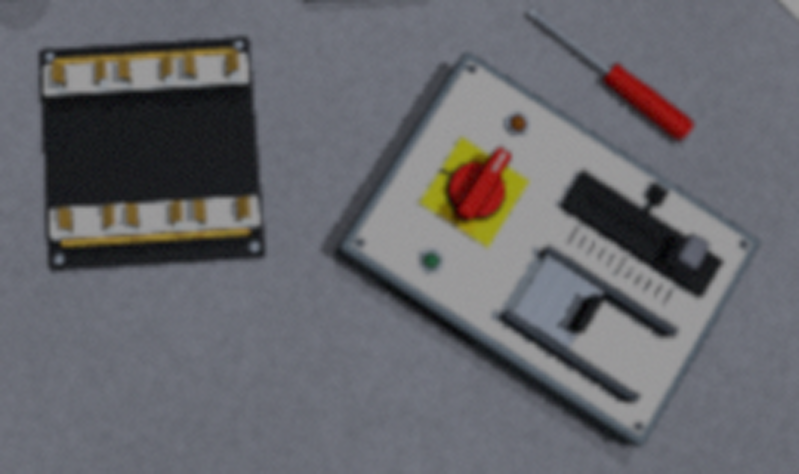

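```bash
python3 -m crank '[[[0,0.1,-0.21,0,0,0,-0.135],[0,0.2,-0.42,0,0,0,-0.27],[0,0.3,-0.63,0,0,0,-0.405],[0,0.4,-0.84,0,0,0,-0.54]]]' 40 | head -c 600
for i in 1; do
python3 -m crank '[[[0,0.1,-0.21,0,0,0,-0.135],[0,0.2,-0.42,0,0,0,-0.27],[0,0.3,-0.63,0,0,0,-0.405],[0,0.4,-0.84,0,0,0,-0.54]]]' >/dev/null
python3 -m crank '[[[0,0.1,-0.21,0,0,0,-0.135],[0,0.2,-0.42,0,0,0,-0.27],[0,0.3,-0.63,0,0,0,-0.405],[0,0.4,-0.84,0,0,0,-0.54]]]' >/dev/null
python3 -m crank '[[[0,0.1,-0.21,0,0,0,-0.135],[0,0.2,-0.42,0,0,0,-0.27],[0,0.3,-0.63,0,0,0,-0.405],[0,0.4,-0.84,0,0,0,-0.54]]]' >/dev/null
python3 -m crank '[[[0,0.1,-0.21,0,0,0,-0.135],[0,0.2,-0.42,0,0,0,-0.27],[0,0.3,-0.63,0,0,0,-0.405],[0,0.4,-0.84,0,0,0,-0.54]]]' >/dev/null
python3 -m crank '[[[0,0.1,-0.21,0,0,0,-0.135],[0,0.2,-0.42,0,0,0,-0.27],[0,0.3,-0.63,0,0,0,-0.405],[0,0.4,-0.84,0,0,0,-0.54],[0,0.4,-0.84,0,0,0,-0.54],[0,0.4,-0.84,0,0,0,-0.54]]]'
done
python3 - <<'E'
from h import *
state()
info=ctrl.camera_info("wrist"); im=ctrl.get_image("wrist"); cv2.imwrite("pics/w1.png",im)
print(info)
np.savez("pics/w1.npz",**{k:np.array(v) for k,v in info.items()})
E
```

```text
time: 0.6
ee_pos: [226.7, 423.1, 303.3]
tool_rot: [-1.315, -2.853, 0.002]
wrist_force: [1.0, 0.4, 0.2]
gripper_width: 85.5
grasp_force: 0.0
time: 3.35
ee_pos: [526.0, -205.1, 303.2]
tool_rot: [-3.025, 0.844, 0.003]
wrist_force: [-0.5, 0.1, -0.1]
gripper_width: 85.6
grasp_force: 0.0
t 3.35 pos [ 526.  -205.1  303.2] yaw of tool y -121.2 zdir [-0.001  0.001 -1.   ] w 85.6 gf 0.0 F [-0.5  0.1 -0.1] q [-0.53  0.19  1.57  0.    1.39  1.59]
{'mtx': array([[286.11823463,   0.        , 318.97361696],
       [  0.        , 286.11823463, 195.74124798],
       [  0.        ,   0.        ,   1.        ]]), 'k1': 0.001620762912232794, 'rvec': array([-1.44568469,  2.56675353,  0.43581488]), 'tvec': array([ 97.8398676 , 481.79467836, 561.01632223])}
```

View pics/w1.png

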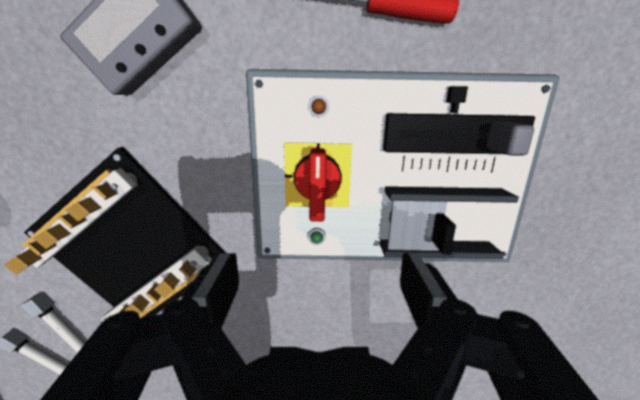

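The wrist view shows the console squarely: plate corners near (248,71), (557,76) and (508,260); bar top from (318,152) to (317,220); marker at (457,95); fader grip at (519,139); shutter tab at (444,232). The rack is at lower left, with board corners at (121,150) and (28,233).

```bash
python3 - <<'E'
from h import *
info={k:v for k,v in np.load("pics/w1.npz").items()}; info["k1"]=float(info["k1"])
f=lambda n,px,z:print(n,onz("wrist",px,z,info)[:,:2].round(1).tolist())
f("console corners",[(248,71),(557,76),(508,261),(257,258)],60)
c=onz("wrist",[(248,71),(557,76)],60,info)[:,:2]
v=c[0]-c[1]; yaw=np.degrees(np.arctan2(v[1],v[0]))-90; print("len",np.linalg.norm(v),"yaw",yaw)
a=np.radians(yaw); X=np.array([np.cos(a),np.sin(a)]);Y=np.array([-X[1],X[0]])
O=c.mean(0)-110*X; print("O",O)
con=lambda n,px,z:print(n,[(round(float((p-O)@X),1),round(float((p-O)@Y),1)) for p in onz("wrist",px,z,info)[:,:2]],onz("wrist",px,z,info)[:,:2].round(1).tolist())
im=cv2.imread("pics/w1.png"); hsv=cv2.cvtColor(im,cv2.COLOR_BGR2HSV)
con("screws",[(259,84),(546,89),(267,250)],60)
m=((hsv[...,0]>22)&(hsv[...,0]<35)&(hsv[...,1]>120)&(hsv[...,2]>120)).astype(np.uint8); m[:,:270]=0;m[:120]=0;m[215:]=0
x,y,w,h=cv2.boundingRect(m); print("yellow",x,y,w,h); con("yellow",[(x+w/2,y+h/2)],62)
con("bar ends top",[(318,152),(317,220)],111)
con("fader",[(519,138)],115); con("tab top",[(442,230),(436,217),(448,245)],119)
g=hsv[...,2]<50
mm=np.zeros(g.shape,np.uint8); mm[80:113,430:485]=g[80:113,430:485]
ys,xs=np.nonzero(mm); print("marker",xs.min(),xs.max(),ys.min(),ys.max())
for r in (88,94,100,106,110): 
    q=xs[ys==r]; print(r,q.min() if len(q) else None,q.max() if len(q) else None)
con("marker",[((xs.min()+xs.max())/2,92),(456.5,110)],72); con("marker tip 60",[(456.5,112)],60)
con("track",[(384,113),(384,153),(534,118)],74)
f("rack corner",[(121,149)],12)
im2=cv2.imread("pics/top0.png"); hv=cv2.cvtColor(im2,cv2.COLOR_BGR2HSV)
# lamps and rack in top view
m=((hv[...,2]>130)&(hv[...,1]<60)).astype(np.uint8)
m[:210]=0;m[300:]=0;m[:,:190]=0;m[:,270:]=0
m=cv2.morphologyEx(m,cv2.MORPH_CLOSE,np.ones((5,5)))
b=(hv[...,2]<45).astype(np.uint8)
def show(m,z,lab,amin):
    for c in cv2.findContours(m,cv2.RETR_EXTERNAL,cv2.CHAIN_APPROX_NONE)[0]:
        if cv2.contourArea(c)>amin:
            r=cv2.boxPoints(cv2.minAreaRect(c)); w=onz("top",r,z)[:,:2]; e=np.linalg.norm(np.diff(w,axis=0),axis=1)[:2];k=np.argmax(e);v=w[k+1]-w[k]
            print(lab,r.mean(0),w.mean(0).round(1),e.round(0),np.degrees(np.arctan2(v[1],v[0])).round(1),w.round(0).tolist())
show(m,15,"lamp",40)
b[:183]=0;b[272:]=0;b[:,:278]=0;b[:,364:]=0
b=cv2.morphologyEx(np.pad(b,40),cv2.MORPH_CLOSE,np.ones((31,31)))[40:-40,40:-40]
show(b.copy(),12,"rack",1000)
E
```

```text
console corners [[654.5, -199.6], [490.1, -461.8], [308.9, -348.9], [474.7, -83.2]]
len 309.50084979824936 yaw -32.10479832918025
O [ 479.121997   -272.20932623]
screws [(98.1, 144.4), (97.7, -147.1), (-92.7, 144.8)] [[638.9, -202.0], [483.7, -448.8], [477.6, -100.3]]
yellow 285 143 66 64
yellow [(4.4, 83.3)] [[527.1, -203.9]]
bar ends top [(39.3, 83.6), (-28.5, 83.7)] [[556.8, -222.2], [499.4, -186.2]]
fader [(55.2, -93.8)] [[476.0, -381.0]]
tab top [(-33.7, -38.0), (-20.0, -30.1), (-50.0, -46.6)] [[430.4, -286.5], [446.1, -287.1], [412.1, -285.1]]
marker 447 465 87 111
88 449 465
94 448 464
100 447 463
106 452 457
110 451 456
marker [(93.3, -50.9), (76.4, -54.3)] [[531.1, -364.9], [515.0, -358.8]]
marker tip 60 [(73.9, -60.2)] [[509.8, -362.5]]
track [(72.5, 18.4), (32.4, 14.8), (69.9, -132.3)] [[550.3, -295.2], [514.4, -276.9], [468.0, -421.5]]
rack corner [[672.8, -2.6]]
lamp [222.1343  255.24586] [473.2 354.8] [ 18. 157.] -165.5 [[547.0, 383.0], [551.0, 366.0], [399.0, 327.0], [396.0, 344.0]]
lamp [248.0326  246.78146] [499.2 284.6] [157.  20.] -4.6 [[422.0, 301.0], [579.0, 288.0], [576.0, 268.0], [420.0, 281.0]]
rack [320.28018 226.48253] [563.8  88.7] [200. 207.] -175.3 [[657.0, 198.0], [676.0, -1.0], [470.0, -18.0], [452.0, 175.0]]
```

```bash
python3 -m crank '[[[0,0.003,0,-0.25,0,0,-0.015],[0,0.006,0.003,-0.5,0,0,-0.015],[0,0.006,0.003,-0.75,0,0,-0.015],[0,0.006,0.003,-0.95,0,0,-0.015],[0,0.006,0.003,-0.95,0,0,-0.015]]]' 40
python3 -m crank '[[[255,0,0,0,0,0,0],[255,0,0,0,0,0,0],[255,0,0,0,0,0,0],[255,0,0,0,0,0,0],[255,0,0,0,0,0,0],[255,0,0,0,0,0,0]]]' 40
```

```text
time: 4.03
ee_pos: [525.2, -203.0, 158.7]
tool_rot: [-3.018, 0.866, 0.011]
wrist_force: [-0.2, -0.6, 0.6]
gripper_width: 85.2
grasp_force: 0.0
time: 4.78
ee_pos: [528.5, -204.6, 162.6]
tool_rot: [-3.018, 0.869, -0.003]
wrist_force: [2.0, 5.6, 5.6]
gripper_width: 14.9
grasp_force: 42.2
```

```bash
python3 -m crank '[[[255,0,0,0,0,0,0.17],[255,0,0,0,0,0,0.34],[255,0,0,0,0,0,0.51],[255,0,0,0,0,0,0.68],[255,0,0,0,0,0,0.85],[255,0,0,0,0,0,1],[255,0,0,0,0,0,1]]]' 60
python3 -m crank '[[[255,0,0,0,0,0,0.16],[255,0,0,0,0,0,0.32],[255,0,0,0,0,0,0.46],[255,0,0,0,0,0,0.46],[255,0,0,0,0,0,0.46]]]' 60
python3 -m crank '[[[0,0,0,0,0,0,0],[0,0,0,0,0,0,0],[0,0,0,0,0,0,0],[0,0,0,0.3,0,0,0],[0,0,0,0.6,0,0,0],[0,0,0,0.95,0,0,0],[0,0,0,0.95,0,0,0]]]'
python3 - <<'E'
from h import *
state()
im=ctrl.get_image("wrist");cv2.imwrite("pics/w2.png",im)
t=ctrl.get_image("top"); cv2.imwrite("pics/t2.png",t)
hsv=cv2.cvtColor(t,cv2.COLOR_BGR2HSV)
E
```

```text
time: 5.65
ee_pos: [528.6, -202.9, 162.6]
tool_rot: [-3.045, -0.757, -0.005]
wrist_force: [2.3, 9.0, 7.3]
gripper_width: 14.7
grasp_force: 62.8
time: 6.28
ee_pos: [528.1, -202.3, 162.6]
tool_rot: [-2.776, -1.46, -0.005]
wrist_force: [0.6, 11.1, 9.9]
gripper_width: 14.9
grasp_force: 63.1
time: 7.15
ee_pos: [529.8, -207.0, 309.9]
tool_rot: [2.772, 1.457, 0.009]
wrist_force: [-0.2, 0.0, 0.6]
gripper_width: 85.0
grasp_force: 0.0
t 7.15 pos [ 529.8 -207.   309.9] yaw of tool y -34.6 zdir [ 0.01  -0.006 -1.   ] w 85.0 gf 0.0 F [-0.2  0.   0.6] q [-0.52  0.18  1.56 -0.    1.39  0.08]
```

View pics/w2.png

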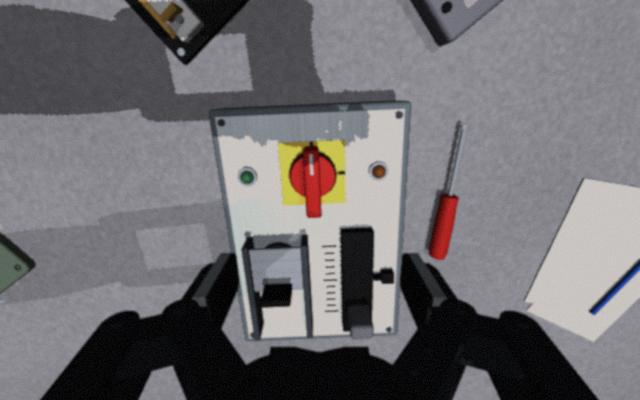

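The bar now lies along the track direction, pointer to +y, so the isolator is off. Next: hover over the lamps.

```bash
python3 -m crank '[[[0,-0.01,0.2,0,0,0,0.125],[0,-0.02,0.4,0,0,0,0.25],[0,-0.03,0.6,0,0,0,0.375],[0,-0.05,0.82,0,0,0,0.5]]]' 40 >/dev/null
python3 -m crank '[[[0,-0.01,0.2,0,0,0,0.125],[0,-0.02,0.4,0,0,0,0.25],[0,-0.03,0.6,0,0,0,0.375],[0,-0.05,0.82,0,0,0,0.5]]]' >/dev/null
python3 -m crank '[[[0,-0.01,0.2,0,0,0,0.125],[0,-0.02,0.4,0,0,0,0.25],[0,-0.03,0.6,0,0,0,0.375],[0,-0.05,0.82,0,0,0,0.5]]]' >/dev/null
python3 -m crank '[[[0,-0.01,0.2,0,0,0,0.125],[0,-0.02,0.4,0,0,0,0.25],[0,-0.03,0.6,0,0,0,0.375],[0,-0.05,0.82,0,0,0,0.5],[0,-0.05,0.82,0,0,0,0.5],[0,-0.05,0.82,0,0,0,0.5]]]'
cat >> h.py <<'E'
def lamps(n,im,info,z=13):
    hv=cv2.cvtColor(im,cv2.COLOR_BGR2HSV); m=((hv[...,2]>125)&(hv[...,1]<60)).astype(np.uint8)*255
    m=cv2.morphologyEx(m,cv2.MORPH_CLOSE,np.ones((5,5)))
    for c in cv2.findContours(m,cv2.RETR_EXTERNAL,cv2.CHAIN_APPROX_NONE)[0]:
        if cv2.contourArea(c)<60: continue
        r=cv2.boxPoints(cv2.minAreaRect(c)); w=onz(n,r,z,info)[:,:2]; e=np.linalg.norm(np.diff(w,axis=0),axis=1)[:2];k=np.argmax(e);v=w[k+1]-w[k]
        a=np.degrees(np.arctan2(v[1],v[0])); a=(a+90)%180-90
        if 90<e.max()<190 and e.min()<40: print(n,"lamp px",r.mean(0).round(),"ctr",w.mean(0).round(1),"size",e.round(),"ang",a.round(1))
E
python3 - <<'E'
from h import *
state()
info=ctrl.camera_info("wrist"); im=ctrl.get_image("wrist"); cv2.imwrite("pics/w3.png",im); np.savez("pics/w3.npz",**{k:np.array(v) for k,v in info.items()})
lamps("wrist",im,info)
im=ctrl.get_image("top"); cv2.imwrite("pics/t3.png",im); lamps("top",im,None)
E
```

```text
time: 9.5
ee_pos: [496.8, 286.1, 302.0]
tool_rot: [-0.126, -3.136, 0.003]
wrist_force: [-0.7, -0.4, 0.0]
gripper_width: 84.9
grasp_force: 0.0
t 9.5 pos [496.8 286.1 302. ] yaw of tool y 85.4 zdir [-0.003 -0.002 -1.   ] w 84.9 gf 0.0 F [-0.7 -0.4  0. ] q [ 0.37  0.21  1.55 -0.    1.39 -1.12]
top lamp px [274. 336.] ctr [262.4 200. ] size [19. 95.] ang 20.7
```

View pics/w3.png

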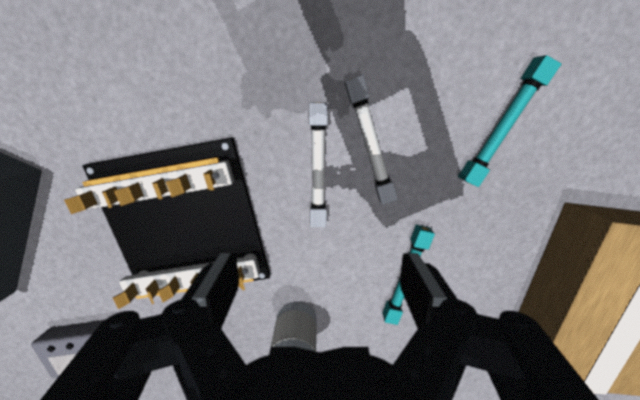

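The wrist view shows lamp A with ring edges at (318,126) and (318,206), and lamp B with rings at (361,104) and (382,180). The rack is at left, with board corners (90,170), (234,141) and (267,277).

```bash
python3 - <<'E'
from h import *
info={k:v for k,v in np.load("pics/w3.npz").items()}; info["k1"]=float(info["k1"])
def f(n,px,z):
    w=onz("wrist",px,z,info)[:,:2]; v=w[1]-w[0]; print(n,w.mean(0).round(1),np.linalg.norm(v).round(1),np.degrees(np.arctan2(v[1],v[0])).round(1))
f("A rings",[(318,126),(318,206)],15); f("A caps",[(318,103),(318,227)],22)
f("B rings",[(361,104),(382,180)],15); f("B caps",[(354,76),(391,203)],20)
print(onz("wrist",[(90,168),(234,139),(268,277)],12,info).round(1))
print(proj("wrist",[496.8,286.1,13],info))
E
```

```text
A rings [496. 285.] 103.7 -4.7
A caps [496.4 285. ] 157.7 -4.7
B rings [470.9 353.9] 98.3 14.0
B caps [470.7 355.3] 162.5 14.9
[[473.5  -6.3  12. ]
 [451.9 184.2  12. ]
 [654.  198.4  12. ]]
[[318.90978396 168.03192107]]
```

```bash
python3 -m crank '[[[0,0,-0.007,-0.3,0,0,0],[0,0,-0.007,-0.6,0,0,0],[0,0,-0.007,-0.85,0,0,0],[0,0,-0.007,-1,0,0,0]]]' 40 >/dev/null
python3 -m crank '[[[0,0,0,-0.2,0,0,0],[0,0,0,-0.3,0,0,0],[0,0,0,-0.3,0,0,0],[0,0,0,-0.3,0,0,0]]]'
```

```text
time: 10.6
ee_pos: [498.4, 285.8, 110.1]
tool_rot: [0.125, 3.137, 0.001]
wrist_force: [1.0, 0.6, -0.6]
gripper_width: 85.6
grasp_force: 0.0
```

```bash
python3 -m crank '[[[0,0,0,-0.1,0,0,0],[0,0,0,-0.2,0,0,0],[0,0,0,-0.2,0,0,0],[255,0,0,-0.2,0,0,0],[255,0,0,-0.2,0,0,0],[255,0,0,-0.2,0,0,0],[255,0,0,-0.2,0,0,0],[255,0,0,-0.2,0,0,0]]]' 40
python3 -m crank '[[[255,0,0,0.1,0,0,0],[255,0,0,0.3,0,0,0],[255,0,0,0.5,0,0,0],[255,0,0,0.8,0,0,0],[255,0,0,0.8,0,0,0]]]' 40
```

```text
time: 11.6
ee_pos: [497.8, 285.9, 79.4]
tool_rot: [0.124, 3.138, 0.001]
wrist_force: [0.5, 0.3, 2.4]
gripper_width: 14.6
grasp_force: 39.4
time: 12.22
ee_pos: [500.2, 286.9, 204.4]
tool_rot: [0.124, 3.129, 0.007]
wrist_force: [0.9, -0.1, -0.8]
gripper_width: 14.0
grasp_force: 42.4
```

```bash
python3 -m crank '[[[255,0.06,-0.25,0.1,0,0,0.04],[255,0.12,-0.5,0.2,0,0,0.08],[255,0.18,-0.7,0.25,0,0,0.12],[255,0.23,-0.86,0.25,0,0,0.16]]]' 40 >/dev/null
python3 -m crank '[[[255,0.06,-0.25,0,0,0,0],[255,0.12,-0.5,0,0,0,0],[255,0.18,-0.7,0,0,0,0],[255,0.23,-0.86,0,0,0,0],[255,0.23,-0.86,0,0,0,0],[255,0.23,-0.86,0,0,0,0],[255,0.23,-0.86,0,0,0,0]]]' 40
python3 - <<'E'
from h import *
state()
info=ctrl.camera_info("wrist"); im=ctrl.get_image("wrist"); cv2.imwrite("pics/w4.png",im); np.savez("pics/w4.npz",**{k:np.array(v) for k,v in info.items()})
E
```

```text
time: 13.6
ee_pos: [565.9, 28.7, 236.0]
tool_rot: [0.141, -3.137, -0.001]
wrist_force: [-0.5, 1.0, -0.9]
gripper_width: 13.7
grasp_force: 42.4
t 13.6 pos [565.9  28.7 236. ] yaw of tool y 95.1 zdir [-0.001  0.    -1.   ] w 13.7 gf 42.4 F [-0.5  1.  -0.9] q [-0.1   0.25  1.63  0.    1.26 -1.76]
```

View pics/w4.png

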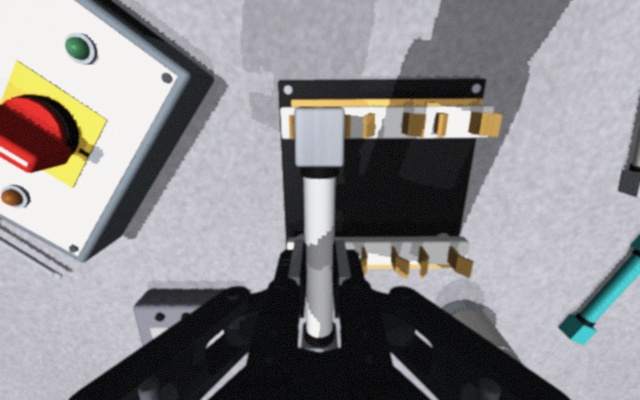

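The wrist view shows the lamp held straight (axis at column 320). The board's near corners are at (279,80) and (485,80), its screws at (288,90) and (476,89). The left edge runs down to (288,235).

```bash
python3 - <<'E'
from h import *
info={k:v for k,v in np.load("pics/w4.npz").items()}; info["k1"]=float(info["k1"])
w=onz("wrist",[(279,80),(485,80),(288,90),(476,89),(288,235)],12,info)[:,:2]; print(w.round(1))
v=w[1]-w[0]; a=np.arctan2(v[1],v[0])-np.pi/2; print("len",np.linalg.norm(v),"yaw",np.degrees(a)); v=w[3]-w[2]; print("screws",np.linalg.norm(v),np.degrees(np.arctan2(v[1],v[0]))-90)
X=np.array([np.cos(a),np.sin(a)]);Y=np.array([-X[1],X[0]])
C=w[:2].mean(0)+105*X; C2=w[2:4].mean(0)+95*X; print("C",C,C2)
for y in(-60,60): print(y,C+y*Y)
u=w[4]-w[0]; print("left edge yaw",np.degrees(np.arctan2(u[1],u[0])))
b=onz("wrist",[(281,108),(482,107)],42,info)[:,:2]; print("bar",b.round(1),b.mean(0)+76*X)
# lamp caps in view: near cap
o=ctrl.get_obs(); print(proj("wrist",[o["ee_pos"]+[-80*X[0],-80*X[1],-66],o["ee_pos"]+[80*X[0],80*X[1],-66]],info))
# scene gold forks: mean of fork pixel centres, near bar
hv=cv2.cvtColor(cv2.imread("pics/w4.png"),cv2.COLOR_BGR2HSV)
E
```

```text
[[ 4.693e+02 -1.690e+01]
 [ 4.520e+02  1.774e+02]
 [ 4.774e+02 -7.900e+00]
 [ 4.606e+02  1.711e+02]
 [ 6.315e+02  3.000e-01]]
len 195.09005616736317 yaw 5.0822610733538305
screws 179.8036330308747 5.367603428269845
C [565.26296979  89.57245504] [563.64846084  89.99455903]
-60 [570.57812473  29.80834267]
60 [559.94781485 149.33656742]
left edge yaw 6.060517427652779
bar [[493.1 -10.2]
 [476.7 164.9]] [560.60557843  84.11086162]
[[317.12227113 109.36647513]
 [317.60193676 374.20946172]]
```

```bash
python3 -m crank '[[[255,0.025,0.007,-0.2,0,0,0],[255,0.025,0.007,-0.4,0,0,0],[255,0.025,0.007,-0.5,0,0,0],[255,0.025,0.007,-0.6,0,0,0],[255,0.025,0.007,-0.68,0,0,0],[255,0.025,0.007,-0.72,0,0,0],[255,0.025,0.007,-0.74,0,0,0],[255,0.025,0.007,-0.74,0,0,0]]]' 40
python3 - <<'E'
from h import *
state()
E
```

```text
time: 14.65
ee_pos: [570.4, 28.8, 125.6]
tool_rot: [-0.139, 3.138, -0.0]
wrist_force: [1.1, 0.3, -1.4]
gripper_width: 13.9
grasp_force: 42.4
t 14.65 pos [570.4  28.8 125.6] yaw of tool y 95.1 zdir [ 0. -0. -1.] w 13.9 gf 42.4 F [ 1.1  0.3 -1.4] q [-0.1   0.41  1.69 -0.    1.05 -1.76]
```

```bash
python3 -m crank '[[[255,0,0,-0.015,0,0,0],[255,0,0,-0.03,0,0,0],[255,0,0,-0.03,0,0,0],[255,0,0,-0.03,0,0,0]]]' 40
python3 -m crank '[[[120,0,0,0,0,0,0],[120,0,0,0,0,0,0],[120,0,0,0,0,0,0],[120,0,0,0,0,0,0],[120,0,0,0.15,0,0,0],[120,0,0,0.4,0,0,0],[120,0,0,0.7,0,0,0],[120,0,0,0.8,0,0,0]]]' 40
python3 - <<'E'
from h import *
state()
info=ctrl.camera_info("wrist"); im=ctrl.get_image("wrist"); cv2.imwrite("pics/w5.png",im); np.savez("pics/w5.npz",**{k:np.array(v) for k,v in info.items()})
E
```

```text
time: 15.15
ee_pos: [570.5, 28.8, 121.4]
tool_rot: [-0.139, 3.138, -0.0]
wrist_force: [-0.8, 0.5, 3.5]
gripper_width: 14.1
grasp_force: 42.9
time: 16.15
ee_pos: [571.9, 28.7, 244.5]
tool_rot: [-0.139, 3.132, -0.001]
wrist_force: [0.3, -0.3, 0.1]
gripper_width: 45.0
grasp_force: 0.0
t 16.15 pos [571.9  28.7 244.5] yaw of tool y 95.1 zdir [ 0.006 -0.001 -1.   ] w 45.0 gf 0.0 F [ 0.3 -0.3  0.1] q [-0.1   0.25  1.61  0.    1.27 -1.76]
```

View pics/w5.png

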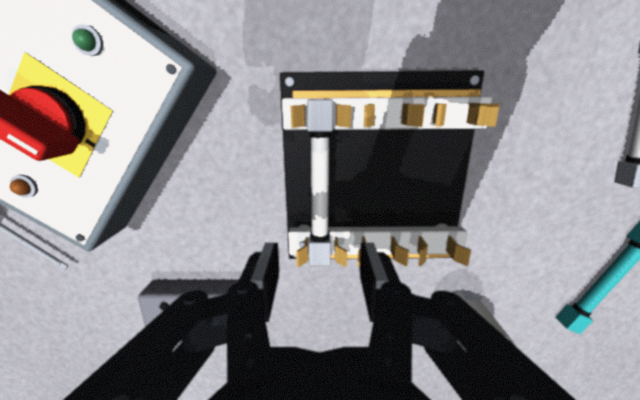

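Lamp A is seated in both forks of cradle 1, with caps at (320,115) and (320,250). Now lamp B.

```bash
python3 -m crank '[[[60,-0.07,0.24,0.1,0,0,0.02],[60,-0.14,0.48,0.2,0,0,0.04],[60,-0.22,0.723,0.2,0,0,0.05]]]' 40 >/dev/null
python3 -m crank '[[[0,-0.07,0.24,0,0,0,0.02],[0,-0.14,0.48,0,0,0,0.04],[0,-0.22,0.723,0,0,0,0.05]]]' 40 >/dev/null
python3 -m crank '[[[0,-0.07,0.24,0,0,0,0.02],[0,-0.14,0.48,0,0,0,0.04],[0,-0.22,0.723,0,0,0,0.05],[0,-0.22,0.723,0,0,0,0.05],[0,-0.22,0.723,0,0,0,0.05]]]' 40
python3 - <<'E'
from h import *
state()
info=ctrl.camera_info("wrist"); im=ctrl.get_image("wrist"); cv2.imwrite("pics/w6.png",im); np.savez("pics/w6.npz",**{k:np.array(v) for k,v in info.items()})
lamps("wrist",im,info)
E
```

```text
time: 17.58
ee_pos: [470.7, 353.5, 269.3]
tool_rot: [0.385, -3.116, 0.003]
wrist_force: [-0.6, -0.0, -0.8]
gripper_width: 85.4
grasp_force: 0.0
t 17.57 pos [470.7 353.5 269.3] yaw of tool y 104.1 zdir [-0.002 -0.002 -1.   ] w 85.4 gf 0.0 F [-0.6 -0.  -0.8] q [ 0.5   0.27  1.54 -0.    1.34 -1.32]
wrist lamp px [ 78. 145.] ctr [504.2  83.4] size [ 32. 165.] ang -84.6
```

View pics/w6.png

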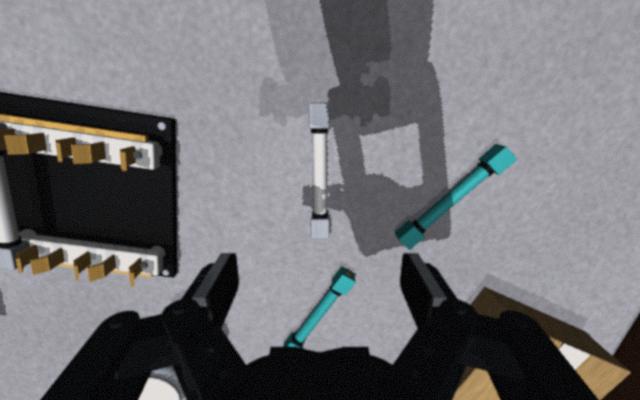

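Lamp B is undisturbed below the tool, with rings at (318.5,130) and (320.5,214).

```bash
python3 - <<'E'
from h import *
info={k:v for k,v in np.load("pics/w6.npz").items()}; info["k1"]=float(info["k1"])
for px in ([(318.5,130),(320.5,214)],[(318,103),(320,237)]):
    w=onz("wrist",px,16,info)[:,:2]; v=w[1]-w[0]; print(w.mean(0).round(1),np.linalg.norm(v).round(1),np.degrees(np.arctan2(v[1],v[0])).round(1))
E
python3 -m crank '[[[0,0.003,0.006,-0.3,0,0,0],[0,0.003,0.006,-0.6,0,0,0],[0,0.003,0.006,-0.85,0,0,0],[0,0.003,0.006,-1,0,0,0],[0,0.003,0.006,-1,0,0,0],[0,0.003,0.006,-1,0,0,0]]]' 40
```

```text
[469.5 354.6] 100.0 15.4
[471.  354.4] 159.4 14.9
time: 18.38
ee_pos: [472.7, 354.7, 121.9]
tool_rot: [-0.383, 3.117, 0.001]
wrist_force: [-0.1, -0.0, -0.1]
gripper_width: 85.3
grasp_force: 0.0
```

```bash
python3 -m crank '[[[0,-0.012,0,-0.1,0,0,0.015],[0,-0.012,0,-0.2,0,0,0.015],[0,-0.012,0,-0.29,0,0,0.015],[0,-0.012,0,-0.29,0,0,0.015],[255,-0.012,0,-0.29,0,0,0.015],[255,-0.012,0,-0.29,0,0,0.015],[255,-0.012,0,-0.29,0,0,0.015],[255,-0.012,0,-0.29,0,0,0.015]]]' 40
python3 -m crank '[[[255,0,0,0,0,0,0],[255,0,0,0.1,0,0,0],[255,0,0,0.4,0,0,0],[255,0,0,0.7,0,0,0],[255,0,0,1,0,0,0],[255,0,0,1,0,0,0],[255,0,0,1,0,0,0]]]' 40
```

```text
time: 19.38
ee_pos: [470.2, 355.2, 78.0]
tool_rot: [-0.409, 3.114, 0.0]
wrist_force: [1.3, 1.0, 0.6]
gripper_width: 14.6
grasp_force: 39.0
time: 20.25
ee_pos: [469.3, 354.7, 227.2]
tool_rot: [0.409, -3.114, 0.0]
wrist_force: [-0.1, 0.3, -1.5]
gripper_width: 14.2
grasp_force: 39.1
```

```bash
python3 -m crank '[[[255,0.1,-0.22,0,0,0,-0.03],[255,0.2,-0.45,0,0,0,-0.06],[255,0.3,-0.685,0,0,0,-0.0825]]]' 40 >/dev/null
python3 -m crank '[[[255,0.1,-0.22,0,0,0,-0.03],[255,0.2,-0.45,0,0,0,-0.06],[255,0.3,-0.685,0,0,0,-0.0825],[255,0.3,-0.685,0,0,0,-0.0825],[255,0.3,-0.685,0,0,0,-0.0825],[255,0.3,-0.685,0,0,0,-0.0825]]]' 40
python3 - <<'E'
from h import *
state()
info=ctrl.camera_info("wrist"); im=ctrl.get_image("wrist"); cv2.imwrite("pics/w7.png",im)
E
```

```text
time: 21.38
ee_pos: [558.9, 150.5, 226.4]
tool_rot: [0.141, -3.136, -0.0]
wrist_force: [0.1, 0.4, -0.9]
gripper_width: 14.3
grasp_force: 39.2
t 21.38 pos [558.9 150.5 226.4] yaw of tool y 95.1 zdir [-0.002  0.    -1.   ] w 14.3 gf 39.2 F [ 0.1  0.4 -0.9] q [ 0.11  0.29  1.61  0.    1.25 -1.55]
```

View pics/w7.png

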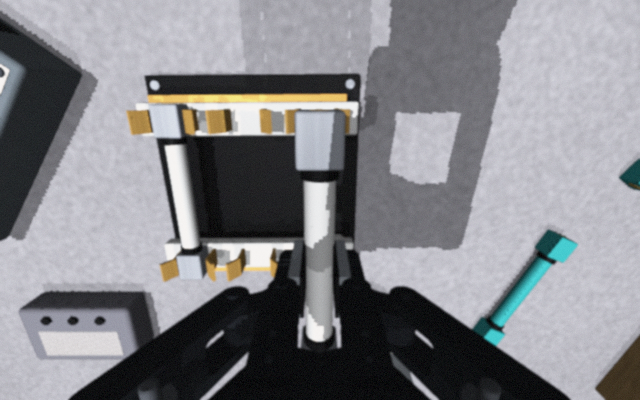

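The lamp is held straight and centred between the cradle-3 fork tips (columns about 291 and 347, lamp at 319). Lowering.

```bash
python3 -m crank '[[[255,0.003,-0.005,-0.2,0,0,0],[255,0.003,-0.005,-0.4,0,0,0],[255,0.003,-0.005,-0.5,0,0,0],[255,0.003,-0.005,-0.58,0,0,0],[255,0.003,-0.005,-0.64,0,0,0],[255,0.003,-0.005,-0.67,0,0,0],[255,0.003,-0.005,-0.67,0,0,0],[255,0.003,-0.005,-0.67,0,0,0]]]' 40
python3 -m crank '[[[255,0,0,-0.015,0,0,0],[255,0,0,-0.03,0,0,0],[255,0,0,-0.04,0,0,0],[255,0,0,-0.04,0,0,0]]]' 40
```

```text
time: 22.42
ee_pos: [560.8, 148.8, 127.5]
tool_rot: [-0.139, 3.137, 0.0]
wrist_force: [0.6, 0.1, -0.9]
gripper_width: 14.4
grasp_force: 39.2
time: 22.92
ee_pos: [560.1, 148.8, 120.6]
tool_rot: [0.139, -3.138, 0.0]
wrist_force: [-0.9, -0.6, -1.2]
gripper_width: 14.1
grasp_force: 39.2
```

```bash
python3 -m crank '[[[255,0,0,-0.007,0,0,0],[255,0,0,-0.013,0,0,0],[255,0,0,-0.013,0,0,0]]]' 40
python3 -m crank '[[[120,0,0,0,0,0,0],[120,0,0,0,0,0,0],[120,0,0,0,0,0,0],[120,0,0,0,0,0,0],[120,0,0,0.15,0,0,0],[120,0,0,0.4,0,0,0],[120,0,0,0.7,0,0,0],[120,0,0,1,0,0,0]]]' 40
python3 - <<'E'
from h import *
state()
info=ctrl.camera_info("wrist"); im=ctrl.get_image("wrist"); cv2.imwrite("pics/w8.png",im)
E
```

```text
time: 23.3
ee_pos: [560.4, 148.8, 120.0]
tool_rot: [-0.139, 3.138, -0.0]
wrist_force: [-1.9, -0.1, 4.4]
gripper_width: 14.5
grasp_force: 39.9
time: 24.3
ee_pos: [560.0, 148.8, 270.1]
tool_rot: [0.139, -3.138, 0.0]
wrist_force: [0.9, -0.7, 0.4]
gripper_width: 45.0
grasp_force: 0.0
t 24.3 pos [560.  148.8 270.1] yaw of tool y 95.1 zdir [-0. -0. -1.] w 45.0 gf 0.0 F [ 0.9 -0.7  0.4] q [ 0.11  0.25  1.57  0.    1.33 -1.55]
```

View pics/w8.png

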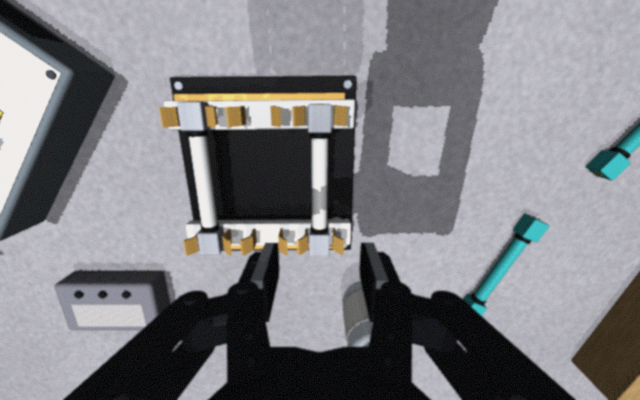

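Both lamps are seated: caps at (191,115) and (209,240), and at (320,117) and (319,242). Back to the isolator.

```bash
python3 -m crank '[[[0,-0.01,-0.15,0.05,0,0,-0.15],[0,-0.03,-0.3,0.08,0,0,-0.3],[0,-0.05,-0.5,0.08,0,0,-0.45],[0,-0.06,-0.65,0.08,0,0,-0.58],[0,-0.07,-0.784,0.08,0,0,-0.707]]]' 40 >/dev/null
python3 -m crank '[[[0,-0.01,-0.15,0.05,0,0,-0.15],[0,-0.03,-0.3,0.08,0,0,-0.3],[0,-0.05,-0.5,0.08,0,0,-0.45],[0,-0.06,-0.65,0.08,0,0,-0.58],[0,-0.07,-0.784,0.08,0,0,-0.707]]]' >/dev/null
python3 -m crank '[[[0,-0.01,-0.15,0.05,0,0,-0.15],[0,-0.03,-0.3,0.08,0,0,-0.3],[0,-0.05,-0.5,0.08,0,0,-0.45],[0,-0.06,-0.65,0.08,0,0,-0.58],[0,-0.07,-0.784,0.08,0,0,-0.707],[0,-0.07,-0.784,0.08,0,0,-0.707],[0,-0.07,-0.784,0.08,0,0,-0.707]]]' >/dev/null
python3 - <<'E'
from h import *
o=state()
info=ctrl.camera_info("wrist"); im=ctrl.get_image("wrist"); cv2.imwrite("pics/w9.png",im); np.savez("pics/w9.npz",**{k:np.array(v) for k,v in info.items()})
t=ctrl.get_image("top"); cv2.imwrite("pics/t9.png",t); lamps("top",t,None)
E
```

```text
t 26.48 pos [ 528.7 -203.4  304.7] yaw of tool y -32.1 zdir [-0.     0.001 -1.   ] w 85.6 gf 0.0 F [-0.9  0.1 -0.3] q [-0.52  0.19  1.56  0.    1.39  0.04]
```

```bash
python3 -m crank '[[[0,0,0,-0.25,0,0,0],[0,0,0,-0.5,0,0,0],[0,0,0,-0.75,0,0,0],[0,0,0,-0.95,0,0,0],[0,0,0,-0.95,0,0,0]]]' 60 >/dev/null
python3 -m crank '[[[255,0,0,0,0,0,0],[255,0,0,0,0,0,0],[255,0,0,0,0,0,0],[255,0,0,0,0,0,0],[255,0,0,0,0,0,0],[255,0,0,0,0,0,0]]]' 60
python3 -m crank '[[[255,0,0,0,0,0,-0.17],[255,0,0,0,0,0,-0.34],[255,0,0,0,0,0,-0.51],[255,0,0,0,0,0,-0.68],[255,0,0,0,0,0,-0.85],[255,0,0,0,0,0,-1],[255,0,0,0,0,0,-1]]]' 60
python3 -m crank '[[[255,0,0,0,0,0,-0.16],[255,0,0,0,0,0,-0.32],[255,0,0,0,0,0,-0.46],[255,0,0,0,0,0,-0.46],[255,0,0,0,0,0,-0.46]]]' 60
python3 -m crank '[[[0,0,0,0,0,0,0],[0,0,0,0,0,0,0],[0,0,0,0,0,0,0],[0,0,0,0.3,0,0,0],[0,0,0,0.6,0,0,0],[0,0,0,0.9,0,0,0],[0,0,0,0.9,0,0,0]]]'
python3 - <<'E'
from h import *
o=state()
info=ctrl.camera_info("wrist"); im=ctrl.get_image("wrist"); cv2.imwrite("pics/w10.png",im); np.savez("pics/w10.npz",**{k:np.array(v) for k,v in info.items()})
E
```

```text
time: 27.95
ee_pos: [527.6, -203.2, 163.6]
tool_rot: [-2.747, -1.517, 0.003]
wrist_force: [-6.4, 3.5, 8.6]
gripper_width: 14.7
grasp_force: 61.2
time: 28.82
ee_pos: [527.7, -203.5, 163.6]
tool_rot: [-3.14, 0.061, 0.005]
wrist_force: [-5.9, 2.8, 8.1]
gripper_width: 14.8
grasp_force: 61.1
time: 29.45
ee_pos: [527.7, -203.7, 163.6]
tool_rot: [-3.036, 0.808, 0.005]
wrist_force: [-5.4, 3.0, 9.5]
gripper_width: 14.6
grasp_force: 61.0
time: 30.32
ee_pos: [531.1, -205.2, 302.8]
tool_rot: [3.033, -0.807, 0.016]
wrist_force: [-0.0, 0.2, 0.4]
gripper_width: 85.4
grasp_force: 0.0
t 30.32 pos [ 531.1 -205.2  302.8] yaw of tool y -119.8 zdir [ 0.009 -0.005 -1.   ] w 85.4 gf 0.0 F [-0.   0.2  0.4] q [-0.52  0.19  1.56  0.    1.38  1.57]
```

View pics/w10.png

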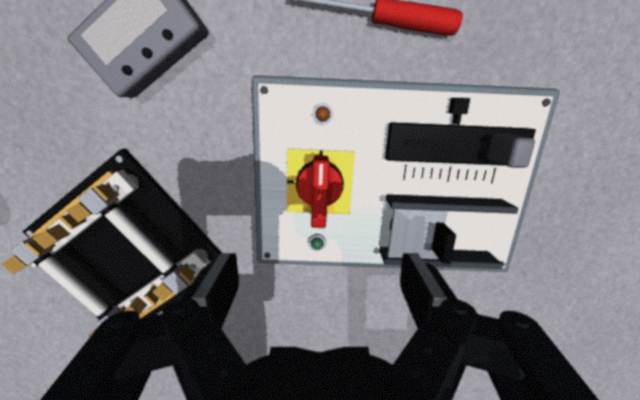

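The isolator is back on and both lamps are still seated. Moving over the current control to measure it head-on.

```bash
python3 -m crank '[[[0,-0.06,-0.25,0,0,0,-0.04],[0,-0.12,-0.5,0,0,0,-0.04],[0,-0.18,-0.75,0,0,0,-0.04],[0,-0.233,-0.993,0,0,0,-0.04],[0,-0.233,-0.993,0,0,0,-0.04],[0,-0.233,-0.993,0,0,0,-0.04]]]' 40 >/dev/null
python3 - <<'E'
from h import *
o=state()
info=ctrl.camera_info("wrist"); im=ctrl.get_image("wrist"); cv2.imwrite("pics/w11.png",im); np.savez("pics/w11.npz",**{k:np.array(v) for k,v in info.items()})
print(ray("wrist",[(319,200)],info)[0])
cv2.imwrite("pics/c11.png",cv2.resize(im[60:280,200:490],None,fx=2.7,fy=2.7,interpolation=cv2.INTER_CUBIC))
E
```

```text
t 31.12 pos [ 493.4 -352.1  295.6] yaw of tool y -122.2 zdir [-0.002  0.003 -1.   ] w 85.5 gf 0.0 F [0.2 0.3 0. ] q [-0.76  0.28  1.47  0.    1.4   1.37]
[ 564.28762499 -396.6244106   363.16161056]
```

View pics/c11.png

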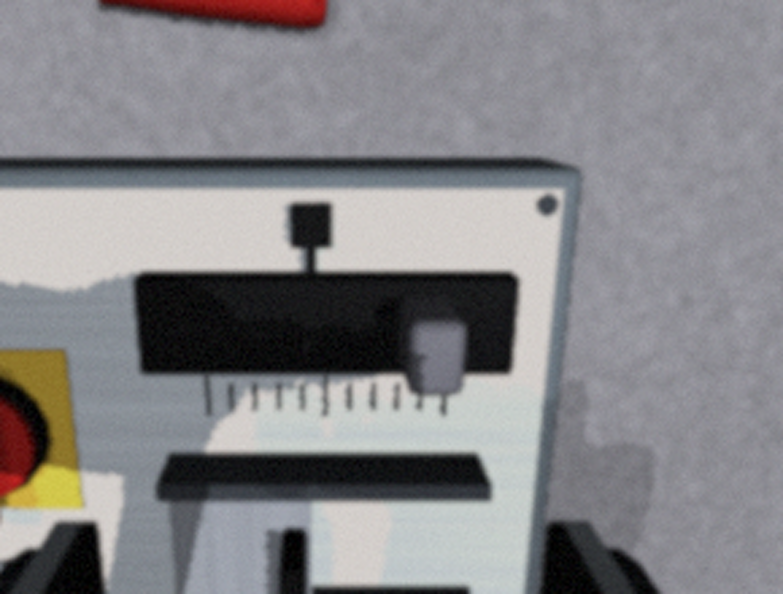

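The crop shows the marker (head crop x 290–330, stem 304–316, so image column 315), the grip top at crop (438,357), and 11 scale ticks from x 209 to 443 with the middle one at 325.

```bash
python3 - <<'E'
from h import *
info={k:v for k,v in np.load("pics/w11.npz").items()}; info["k1"]=float(info["k1"])
im=cv2.imread("pics/w11.png"); g=cv2.cvtColor(im,cv2.COLOR_BGR2GRAY).astype(float)
O=np.array([482.7,-275.2]);a=np.radians(-32.2);X=np.array([np.cos(a),np.sin(a)]);Y=np.array([-X[1],X[0]])
c=lambda px,z:[((p-O)@X).round(1).item() and (round(float((p-O)@X),1),round(float((p-O)@Y),1)) for p in onz("wrist",px,z,info)[:,:2]]
cr=lambda x,y:(200+(x+.5)/2.7-.5,60+(y+.5)/2.7-.5)
def dark(r0,r1,c0,c1):
    s=g[r0:r1,c0:c1].mean(0); w=np.clip(np.median(s[[0,1,-1,-2]])-s,0,None); w[w<15]=0; return (w*np.arange(c0,c1)).sum()/w.sum()
mh=dark(138,150,300,332); ms=dark(153,159,305,325); print("marker cols",mh,ms)
print("head",c([(mh,144)],72),"stem",c([(ms,156)],72),c([(ms,156)],66))
print("ticks",c([cr(209,395),cr(325,395),cr(443,405)],60))
print("track ends",c([cr(135,277),cr(518,277)],74), "mid should be -60")
print("fader",c([cr(438.5,340),cr(411,340),cr(466,340)],115))
print("plate right edge",c([cr(565,190)],60),"screw",c([cr(546,204)],60))
E
```

```text
marker cols 314.36193579356194 314.0646755479157
head [(87.2, -54.1)] stem [(74.9, -53.7)] [(73.7, -53.6)]
ticks [(15.1, -11.0), (15.0, -59.9), (10.5, -109.8)]
track ends [(68.8, 12.6), (68.7, -133.3)] mid should be -60
fader [(56.4, -97.9), (56.4, -88.7), (56.4, -107.2)]
plate right edge [(99.6, -152.2)] screw [(94.3, -145.4)]
```

```bash
python3 -m crank '[[[0,-0.07,-0.11,0,0,0,0],[0,-0.136,-0.217,0,0,0,0],[0,-0.136,-0.217,-0.25,0,0,0],[0,-0.136,-0.217,-0.5,0,0,0],[0,-0.136,-0.217,-0.7,0,0,0],[0,-0.136,-0.217,-0.85,0,0,0],[0,-0.136,-0.217,-0.85,0,0,0],[0,-0.136,-0.217,-0.85,0,0,0]]]' 25
python3 -m crank '[[[255,0,0,0,0,0,0],[255,0,0,0,0,0,0],[255,0,0,0,0,0,0],[255,0,0,0,0,0,0],[255,0,0,0,0,0,0],[255,0,0,0,0,0,0]]]' 25
python3 - <<'E'
from h import *
o=state(); O=np.array([482.7,-275.2]);a=np.radians(-32.2);X=np.array([np.cos(a),np.sin(a)]);Y=np.array([-X[1],X[0]]); d=o["ee_pos"][:2]-O; print(d@X,d@Y)
E
```

```text
time: 32.17
ee_pos: [473.6, -386.5, 171.1]
tool_rot: [3.017, -0.871, 0.003]
wrist_force: [0.1, -0.4, -0.2]
gripper_width: 85.3
grasp_force: 0.0
time: 32.92
ee_pos: [473.6, -385.6, 170.4]
tool_rot: [3.018, -0.871, 0.001]
wrist_force: [-0.6, 1.0, 3.3]
gripper_width: 19.2
grasp_force: 29.5
t 32.92 pos [ 473.6 -385.6  170.4] yaw of tool y -122.2 zdir [ 0. -0. -1.] w 19.2 gf 29.5 F [-0.6  1.   3.3] q [-0.83  0.42  1.56 -0.    1.16  1.31]
51.09498888477179 -98.2996587946708
```

```bash
python3 -m crank '[[[255,0.04,0.0625,0,0,0,0],[255,0.08,0.125,0,0,0,0],[255,0.12,0.19,0,0,0,0],[255,0.157,0.25,0,0,0,0],[255,0.157,0.25,0,0,0,0],[255,0.157,0.25,0,0,0,0],[255,0.157,0.25,0,0,0,0]]]' 25
python3 - <<'E'
from h import *
o=state(); O=np.array([482.7,-275.2]);a=np.radians(-32.2);X=np.array([np.cos(a),np.sin(a)]);Y=np.array([-X[1],X[0]]); d=o["ee_pos"][:2]-O; print(d@X,d@Y)
E
python3 -m crank '[[[0,0,0,0,0,0,0],[0,0,0,0,0,0,0],[0,0,0,0,0,0,0],[0,0,0,0,0,0,0],[0,0,0,0.3,0,0,0],[0,0,0,0.6,0,0,0],[0,0,0,0.85,0,0,0],[0,0,0,0.85,0,0,0]]]' 25
python3 - <<'E'
from h import *
state()
info=ctrl.camera_info("wrist"); im=ctrl.get_image("wrist"); cv2.imwrite("pics/w12.png",im); np.savez("pics/w12.npz",**{k:np.array(v) for k,v in info.items()})
g=cv2.cvtColor(im,cv2.COLOR_BGR2GRAY)
O=np.array([482.7,-275.2]);a=np.radians(-32.2);X=np.array([np.cos(a),np.sin(a)]);Y=np.array([-X[1],X[0]])
P=lambda x,y,z:np.r_[O+x*X+y*Y,z]
print("expected grip top",proj("wrist",[P(50,-54,115),P(64,-44,115),P(36,-64,115),P(71,-54,66),P(84,-54,72)],info).round(1))
p=proj("wrist",P(50,-54,115),info)[0].astype(int)
r=g[p[1]-3:p[1]+4,p[0]-40:p[0]+40].mean(0).round(0).astype(int); print(p,r.tolist())
q=proj("wrist",P(90,-54,72),info)[0].astype(int)
r=g[q[1]-2:q[1]+3,q[0]-30:q[0]+30].mean(0).round(0).astype(int); print(q,r.tolist())
E
```

```text
time: 33.8
ee_pos: [498.1, -346.6, 170.4]
tool_rot: [-3.017, 0.87, -0.002]
wrist_force: [-0.7, 2.1, 5.1]
gripper_width: 19.3
grasp_force: 29.8
t 33.8 pos [ 498.1 -346.6  170.4] yaw of tool y -122.2 zdir [ 0.002  0.001 -1.   ] w 19.3 gf 29.8 F [-0.7  2.1  5.1] q [-0.75  0.41  1.58  0.    1.16  1.38]
51.06908449556661 -52.23456644405015
time: 34.8
ee_pos: [498.5, -349.5, 302.2]
tool_rot: [3.014, -0.87, 0.013]
wrist_force: [0.4, -0.2, -0.4]
gripper_width: 85.7
grasp_force: 0.0
t 34.8 pos [ 498.5 -349.5  302.2] yaw of tool y -122.2 zdir [ 0.007 -0.006 -1.   ] w 85.7 gf 0.0 F [ 0.4 -0.2 -0.4] q [-0.75  0.27  1.46  0.    1.4   1.38]
expected grip top [[318.6 195.4]
 [307.8 181.1]
 [329.  209.3]
 [318.5 162.6]
 [318.5 151.6]]
[318 195] [8, 9, 8, 12, 12, 10, 13, 10, 11, 10, 13, 8, 12, 11, 14, 12, 11, 11, 9, 10, 12, 11, 10, 8, 8, 12, 10, 18, 34, 48, 59, 63, 65, 69, 66, 67, 66, 64, 64, 68, 74, 78, 80, 76, 73, 69, 61, 49, 35, 18, 8, 7, 9, 7, 10, 10, 12, 12, 10, 12, 10, 11, 19, 18, 22, 20, 21, 21, 19, 19, 20, 22, 22, 20, 19, 20, 20, 19, 20, 21]
[318 145] [206, 207, 206, 207, 207, 207, 207, 206, 205, 207, 207, 206, 206, 207, 206, 205, 206, 207, 206, 207, 205, 191, 162, 113, 60, 27, 24, 24, 20, 26, 23, 22, 23, 24, 23, 21, 23, 46, 104, 165, 199, 207, 206, 207, 207, 205, 207, 206, 207, 207, 206, 206, 206, 207, 206, 207, 206, 206, 206, 207]
```

```bash
cat >> h.py <<'E'
O=np.array([482.7,-275.2]);_a=np.radians(-32.2);X=np.array([np.cos(_a),np.sin(_a)]);Y=np.array([-X[1],X[0]])
P=lambda x,y,z:np.r_[O+x*X+y*Y,z]
def con():
    o=state(); d=o["ee_pos"][:2]-O; print("console x,y",(d@X).round(1),(d@Y).round(1))
def fcheck(gy):
    for k in range(2):
        info=ctrl.camera_info("wrist"); im=ctrl.get_image("wrist"); g=cv2.cvtColor(im,cv2.COLOR_BGR2GRAY).astype(float)
        def edges(pt,half,lo,hi,inv):
            u,v=proj("wrist",pt,info)[0]; u0=int(round(u)); v0=int(round(v)); s=g[v0-3:v0+4,u0-half:u0+half+1].mean(0)
            m=((s<(lo+hi)/2) if inv else (s>(lo+hi)/2)).astype(int)
            t=(lo+hi)/2; z=np.nonzero(np.diff((s>t).astype(int)))[0]; e=[i+(t-s[i])/(s[i+1]-s[i]) for i in z]
            return [round(u0-half+x,2) for x in e],v0
        e,v=edges(P(50,gy,115),22,10,66,False); print("grip edges",e,[round(float((onz("wrist",(c,v),115,info)[0,:2]-O)@Y),2) for c in e])
        e,v=edges(P(90,-54,72),22,24,206,True); print("mark edges",e,[round(float((onz("wrist",(c,v),72,info)[0,:2]-O)@Y),2) for c in e])
E
python3 -m crank '[[[0,0,0,0,0,0,0],[0,0,0,0,0,0,0],[0,0,0,0,0,0,0]]]' >/dev/null
python3 - <<'E'
from h import *
con(); fcheck(-52)
E
```

```text
t 35.23 pos [ 496.6 -347.7  296. ] yaw of tool y -122.2 zdir [-0.002  0.002 -1.   ] w 85.5 gf 0.0 F [ 0.1 -0.  -0.5] q [-0.75  0.28  1.47  0.    1.4   1.38]
console x,y 50.4 -53.9
grip edges [np.float64(306.95), np.float64(327.26)] [-42.42, -61.06]
mark edges [np.float64(311.79), np.float64(327.38)] [-46.16, -61.96]
grip edges [np.float64(307.03), np.float64(327.08)] [-42.52, -60.95]
mark edges [np.float64(311.78), np.float64(327.29)] [-46.19, -61.93]
```

```bash
python3 -m crank '[[[40,0,0,-0.25,0,0,0],[40,0,0,-0.5,0,0,0],[40,0,0,-0.7,0,0,0],[40,0,0,-0.83,0,0,0],[40,0,0,-0.83,0,0,0],[40,0,0,-0.83,0,0,0]]]' 25 >/dev/null
python3 -m crank '[[[255,0,0,0,0,0,0],[255,0,0,0,0,0,0],[255,0,0,0,0,0,0],[255,0,0,0,0,0,0],[255,0,0,0,0,0,0],[255,0,0,0,0,0,0]]]' 25 >/dev/null
python3 - <<'E'
from h import *
con(); fcheck(-54)
E
```

```text
t 36.83 pos [ 497.3 -348.1  173.8] yaw of tool y -122.2 zdir [ 0.001 -0.001 -1.   ] w 19.1 gf 28.4 F [-0.8  2.   5.9] q [-0.75  0.4   1.57  0.    1.16  1.38]
console x,y 51.2 -53.9
grip edges [np.float64(301.69), np.float64(336.04)] [-44.67, -62.38]
mark edges [np.float64(307.25), np.float64(332.41)] [-46.42, -61.8]
grip edges [np.float64(301.7), np.float64(336.18)] [-44.68, -62.45]
mark edges [np.float64(307.29), np.float64(332.41)] [-46.44, -61.8]
```

```bash
python3 -m crank '[[[100,0,0,0,0,0,0],[60,0,0,0,0,0,0],[40,0,0,0,0,0,0],[40,0,0,0,0,0,0],[40,0,0,0.3,0,0,0],[40,0,0,0.6,0,0,0],[40,0,0,0.83,0,0,0],[40,0,0,0.83,0,0,0]]]' 25 >/dev/null
python3 -m crank '[[[40,0,0,0,0,0,0],[40,0,0,0,0,0,0]]]' >/dev/null
python3 - <<'E'
from h import *
con(); fcheck(-54)
# shutter tab location: black upright tab in this view
info=ctrl.camera_info("wrist"); im=ctrl.get_image("wrist"); cv2.imwrite("pics/w13.png",im)
print("tab pred",proj("wrist",[P(-48,-47,119),P(-31,-42,119),P(-65,-52,119)],info).round(0).tolist())
E
```

```text
t 38.17 pos [ 496.2 -347.3  295.1] yaw of tool y -122.2 zdir [-0.003  0.003 -1.   ] w 72.1 gf 0.0 F [-0.3 -0.3 -0.2] q [-0.75  0.28  1.47 -0.    1.4   1.38]
console x,y 49.9 -53.8
grip edges [np.float64(308.93), np.float64(329.4)] [-44.14, -62.83]
mark edges [np.float64(311.89), np.float64(327.4)] [-46.14, -61.78]
grip edges [np.float64(308.91), np.float64(329.37)] [-44.14, -62.83]
mark edges [np.float64(311.9), np.float64(327.35)] [-46.17, -61.77]
tab pred [[313.0, 285.0], [308.0, 271.0], [318.0, 299.0]]
```

```bash
python3 -m crank '[[[0,-0.18,0.13,0,0,0,0],[0,-0.36,0.26,0,0,0,0],[0,-0.529,0.387,0,0,0,0],[0,-0.529,0.387,0,0,0,0],[0,-0.529,0.387,0,0,0,0],[0,-0.529,0.387,0,0,0,0]]]' 30 >/dev/null
python3 - <<'E'
from h import *
con()
info=ctrl.camera_info("wrist"); im=ctrl.get_image("wrist"); cv2.imwrite("pics/w14.png",im)
print("tab pred",proj("wrist",[P(-31,-42,119),P(-31,-52,119),P(-65,-42,119),P(-65,-52,119),P(-31,-47,87)],info).round(0).tolist())
g=cv2.cvtColor(im,cv2.COLOR_BGR2GRAY)
for x in (-36,-42,-48):
    u,v=proj("wrist",P(x,-47,119),info)[0].round().astype(int); print(u,v,g[v-1:v+2,u-25:u+26].mean(0).astype(int).tolist())
E
```

```text
t 39.08 pos [ 418.3 -290.6  297.5] yaw of tool y -122.2 zdir [ 0. -0. -1.] w 85.6 gf 0.0 F [0.4 0.1 0.6] q [-0.78  0.07  1.71  0.    1.36  1.36]
console x,y -46.3 -47.3
tab pred [[313.0, 178.0], [325.0, 178.0], [314.0, 213.0], [324.0, 213.0], [319.0, 169.0]]
319 183 [94, 89, 91, 93, 89, 90, 88, 90, 92, 90, 90, 94, 91, 92, 91, 92, 90, 93, 89, 77, 49, 28, 18, 18, 26, 20, 25, 22, 24, 23, 46, 85, 102, 106, 105, 98, 99, 103, 106, 117, 130, 132, 134, 142, 169, 190, 199, 202, 200, 202, 202]
319 189 [90, 96, 100, 105, 108, 105, 97, 89, 87, 91, 89, 93, 88, 93, 91, 92, 91, 93, 90, 75, 48, 23, 17, 14, 19, 18, 21, 22, 22, 21, 28, 55, 84, 101, 104, 102, 104, 104, 107, 113, 121, 129, 135, 143, 161, 183, 199, 202, 201, 203, 201]
319 196 [90, 89, 85, 90, 87, 86, 89, 87, 87, 90, 91, 92, 88, 90, 89, 90, 92, 91, 88, 81, 58, 27, 8, 12, 8, 10, 6, 10, 8, 10, 24, 51, 79, 97, 100, 103, 101, 102, 104, 111, 122, 131, 131, 141, 160, 185, 199, 204, 202, 199, 201]
```

```bash
python3 -m crank '[[[0,0,0,-0.25,0,0,0],[0,0,0,-0.5,0,0,0],[0,0,0,-0.7,0,0,0],[0,0,0,-0.85,0,0,0],[0,0,0,-0.85,0,0,0],[0,0,0,-0.85,0,0,0]]]' 30
python3 -m crank '[[[255,0,0,0,0,0,0],[255,0,0,0,0,0,0],[255,0,0,0,0,0,0],[255,0,0,0,0,0,0],[255,0,0,0,0,0,0],[255,0,0,0,0,0,0]]]' 30
python3 - <<'E'
from h import *
con()
E
```

```text
time: 39.88
ee_pos: [418.3, -290.6, 170.7]
tool_rot: [3.018, -0.871, 0.002]
wrist_force: [0.0, -0.2, 0.4]
gripper_width: 85.3
grasp_force: 0.0
time: 40.62
ee_pos: [417.5, -290.3, 170.2]
tool_rot: [3.018, -0.871, -0.0]
wrist_force: [-1.7, -1.5, 3.1]
gripper_width: 9.4
grasp_force: 34.9
t 40.62 pos [ 417.5 -290.3  170.2] yaw of tool y -122.2 zdir [-0.    -0.001 -1.   ] w 9.4 gf 34.9 F [-1.7 -1.5  3.1] q [-0.78  0.22  1.83 -0.    1.09  1.36]
console x,y -47.1 -47.5
```

```bash
python3 -m crank '[[[255,-0.05,-0.08,0,0,0,0],[255,-0.1,-0.16,0,0,0,0],[255,-0.15,-0.24,0,0,0,0],[255,-0.2,-0.318,0,0,0,0],[255,-0.23,-0.365,0,0,0,0],[255,-0.238,-0.378,0,0,0,0],[255,-0.238,-0.378,0,0,0,0]]]' 30
python3 - <<'E'
from h import *
con()
E
```

```text
time: 41.5
ee_pos: [382.1, -346.4, 170.2]
tool_rot: [-3.016, 0.872, -0.001]
wrist_force: [1.8, 5.0, 6.9]
gripper_width: 9.6
grasp_force: 35.4
t 41.5 pos [ 382.1 -346.4  170.2] yaw of tool y -122.3 zdir [ 0.001  0.002 -1.   ] w 9.6 gf 35.4 F [1.8 5.  6.9] q [-0.91  0.24  1.81  0.    1.1   1.23]
console x,y -47.1 -113.9
```

```bash
python3 -m crank '[[[0,0,0,0,0,0,0],[0,0,0,0,0,0,0],[0,0,0,0,0,0,0],[0,0,0,0,0,0,0],[0,0,0,0.15,0,0,0],[0,0,0,0.35,0,0,0],[0,0,0,0.5,0,0,0],[0,0,0,0.5,0,0,0]]]' 30 >/dev/null
python3 -m crank '[[[255,0.1,0.17,0,0,0,0],[255,0.2,0.34,0,0,0,0],[255,0.311,0.505,0,0,0,0],[255,0.311,0.505,0,0,0,0],[255,0.311,0.505,0,0,0,0],[255,0.311,0.505,0,0,0,0]]]' 30 >/dev/null
python3 - <<'E'
from h import *
con()
info=ctrl.camera_info("wrist"); im=ctrl.get_image("wrist"); cv2.imwrite("pics/w15.png",im)
hv=cv2.cvtColor(im,cv2.COLOR_BGR2HSV); m=((hv[...,0]>45)&(hv[...,0]<85)&(hv[...,1]>100)&(hv[...,2]>60)).astype(np.uint8)
for c in cv2.findContours(m,cv2.RETR_EXTERNAL,cv2.CHAIN_APPROX_NONE)[0]:
    if cv2.contourArea(c)>100: x,y,w,h=cv2.boundingRect(c); p=onz("wrist",(x+w/2,y+h/2),78,info)[0,:2]-O; print((x,y,w,h),(p@X).round(1),(p@Y).round(1))
print(proj("wrist",P(-48,-25,78),info),proj("wrist",P(-48,-113,119),info))
E
```

```text
t 43.25 pos [ 428.  -271.5  244.5] yaw of tool y -122.3 zdir [-0.001  0.    -1.   ] w 0.3 gf 0.0 F [ 0.1 -0.4 -0.2] q [-0.74  0.12  1.77 -0.    1.25  1.4 ]
console x,y -48.2 -26.0
(196, 215, 15, 14) -70.8 77.7
(300, 182, 38, 36) -50.0 -25.7
[[318.165323   197.78797334]] [[437.97529734 216.33913545]]
```

View pics/w15.png

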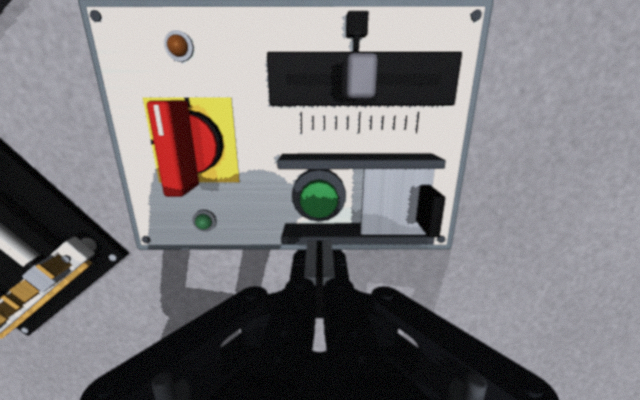

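The button is uncovered at (319,200), the shutter is fully to the right, and the fingertips are over the button. (That was the last of my 14 views.)

```bash
python3 -m crank '[[[255,0,0.005,-0.2,0,0,0],[255,0,0.005,-0.4,0,0,0],[255,0,0.005,-0.55,0,0,0],[255,0,0.005,-0.6,0,0,0],[255,0,0.005,-0.6,0,0,0]]]' 30
python3 -m crank '[[[255,0,0,-0.02,0,0,0],[255,0,0,-0.04,0,0,0],[255,0,0,-0.06,0,0,0],[255,0,0,-0.06,0,0,0],[255,0,0,-0.06,0,0,0]]]' 30
```

```text
time: 43.92
ee_pos: [428.3, -270.5, 155.0]
tool_rot: [-3.018, 0.872, 0.001]
wrist_force: [0.1, -0.2, 0.5]
gripper_width: 0.1
grasp_force: 0.0
time: 44.55
ee_pos: [429.4, -271.0, 148.5]
tool_rot: [3.017, -0.87, 0.003]
wrist_force: [-3.9, 2.2, 14.8]
gripper_width: 0.4
grasp_force: 7.1
```

```bash
python3 -m crank '[[[255,0,0,-0.01,0,0,0],[255,0,0,-0.013,0,0,0],[255,0,0,-0.013,0,0,0],[255,0,0,-0.013,0,0,0]]]' 30
python3 -m crank '[[[255,0,0,0.1,0,0,0],[255,0,0,0.3,0,0,0],[255,0,0,0.5,0,0,0],[255,0,0,0.6,0,0,0],[255,0,0,0.6,0,0,0]]]' 30
```

```text
time: 45.05
ee_pos: [429.5, -271.1, 148.3]
tool_rot: [3.017, -0.87, 0.003]
wrist_force: [-7.7, 4.0, 26.1]
gripper_width: -0.2
grasp_force: 12.7
time: 45.68
ee_pos: [429.1, -270.5, 234.9]
tool_rot: [3.018, -0.871, 0.004]
wrist_force: [-0.8, 0.1, -1.3]
gripper_width: 0.0
grasp_force: 0.0
```

```bash
python3 - <<'E'
from h import *
con()
im=ctrl.get_image("wrist"); cv2.imwrite("pics/w16.png",im); a=cv2.imread("pics/w15.png")
info=ctrl.camera_info("wrist")
for nm,i in (("before",a),("after",im)):
    hv=cv2.cvtColor(i,cv2.COLOR_BGR2HSV)
    for lab,lo,hi in (("green",45,85),("orange",5,20)):
        m=((hv[...,0]>lo)&(hv[...,0]<hi)&(hv[...,1]>80)&(hv[...,2]>40)).astype(np.uint8)
        for c in cv2.findContours(m,cv2.RETR_EXTERNAL,cv2.CHAIN_APPROX_NONE)[0]:
            if cv2.contourArea(c)>60:
                x,y,w,h=cv2.boundingRect(c); k=np.zeros_like(m); cv2.drawContours(k,[c],-1,1,-1); print(nm,lab,(x,y,w,h),np.round(cv2.mean(i,k)[:3]),i[k>0].max(0))
E
python3 -m crank '[[[255,0,0,-0.3,0,0,0],[255,0,0,-0.5,0,0,0],[255,0,0,-0.52,0,0,0],[255,0,0,-0.52,0,0,0]]]' 30
python3 -m crank '[[[255,0,0,-0.013,0,0,0],[255,0,0,-0.013,0,0,0]]]' | sed -n '2p;4p'
python3 -m crank '[[[255,0,0,-0.013,0,0,0],[255,0,0,-0.013,0,0,0]]]' | sed -n '2p;4p'
python3 -m crank '[[[255,0,0,-0.013,0,0,0],[255,0,0,-0.013,0,0,0]]]' | sed -n '2p;4p'
```

```text
t 45.67 pos [ 429.1 -270.5  234.9] yaw of tool y -122.2 zdir [ 0.002 -0.002 -1.   ] w 0.0 gf 0.0 F [-0.8  0.1 -1.3] q [-0.73  0.13  1.78  0.    1.23  1.4 ]
console x,y -47.9 -24.6
before green (195, 214, 16, 15) [63. 92. 49.] [ 94 132  75]
before green (299, 180, 40, 39) [54. 98. 38.] [ 94 162  69]
before orange (0, 280, 39, 46) [ 52.  98. 125.] [114 165 205]
before orange (0, 261, 92, 78) [ 74. 132. 165.] [123 175 214]
before orange (36, 255, 34, 24) [33. 59. 76.] [126 163 199]
before orange (167, 35, 20, 21) [ 34.  64. 108.] [ 83 101 158]
after green (193, 219, 16, 16) [63. 92. 49.] [ 95 133  76]
after green (300, 184, 41, 40) [52. 96. 37.] [ 95 163  69]
after orange (0, 287, 31, 36) [ 56. 105. 135.] [104 168 209]
after orange (0, 266, 87, 74) [ 71. 128. 161.] [120 179 219]
after orange (28, 261, 36, 24) [34. 61. 78.] [128 166 203]
after orange (163, 34, 21, 21) [ 34.  65. 110.] [ 84  99 158]
time: 46.22
ee_pos: [428.3, -269.9, 155.6]
tool_rot: [-3.018, 0.871, 0.002]
wrist_force: [0.0, -0.4, -0.4]
gripper_width: -0.1
grasp_force: 0.0
ee_pos: [429.1, -270.6, 154.9]
wrist_force: [-0.1, -1.0, -0.1]
ee_pos: [429.1, -270.6, 152.8]
wrist_force: [0.2, -0.3, 2.8]
ee_pos: [429.1, -270.6, 150.6]
wrist_force: [1.0, 0.0, 2.5]
```

```bash
python3 -m crank '[[[255,0,0,-0.013,0,0,0],[255,0,0,-0.013,0,0,0]]]' | sed -n '2p;4p'
python3 -m crank '[[[255,0,0,-0.013,0,0,0],[255,0,0,-0.02,0,0,0],[255,0,0,-0.027,0,0,0],[255,0,0,-0.027,0,0,0],[255,0,0,-0.027,0,0,0]]]' | sed -n '2p;4p'
python3 -m crank '[[[255,0,0,0.1,0,0,0],[255,0,0,0.3,0,0,0],[255,0,0,0.5,0,0,0],[255,0,0,0.5,0,0,0]]]' 30 >/dev/null
python3 -m crank '[[[0,-0.1,-0.17,0,0,0,0],[0,-0.2,-0.34,0,0,0,0],[0,-0.311,-0.505,0,0,0,0],[0,-0.311,-0.505,0,0,0,0],[0,-0.311,-0.505,0,0,0,0],[0,-0.311,-0.505,0,0,0,0]]]' 30 >/dev/null
python3 - <<'E'
from h import *
con()
E
```

```text
ee_pos: [429.1, -270.6, 148.7]
wrist_force: [1.1, -0.9, 4.2]
ee_pos: [429.3, -270.7, 148.2]
wrist_force: [-5.9, 5.5, 28.6]
t 49.1 pos [ 382.1 -344.8  218.4] yaw of tool y -122.1 zdir [-0.001  0.001 -1.   ] w 85.4 gf 0.0 F [-0.1  0.7  1.2] q [-0.9   0.17  1.77  0.    1.2   1.23]
console x,y -48.0 -112.5
```

```bash
python3 -m crank '[[[0,0,0,-0.16,0,0,0],[0,0,0,-0.32,0,0,0],[0,0,0,-0.32,0,0,0],[255,0,0,-0.32,0,0,0],[255,0,0,-0.32,0,0,0],[255,0,0,-0.32,0,0,0],[255,0,0,-0.32,0,0,0],[255,0,0,-0.32,0,0,0]]]' 30
python3 -m crank '[[[255,0,0,0,0,0,0],[255,0.05,0.08,0,0,0,0],[255,0.1,0.16,0,0,0,0],[255,0.15,0.24,0,0,0,0],[255,0.2,0.318,0,0,0,0],[255,0.228,0.362,0,0,0,0],[255,0.235,0.374,0,0,0,0],[255,0.235,0.374,0,0,0,0]]]' 30
python3 - <<'E'
from h import *
con()
E
```

```text
time: 50.1
ee_pos: [382.1, -346.1, 171.7]
tool_rot: [3.018, -0.871, 0.001]
wrist_force: [-0.3, 0.6, 2.2]
gripper_width: 9.4
grasp_force: 34.6
time: 51.1
ee_pos: [417.4, -290.0, 171.7]
tool_rot: [3.016, -0.868, 0.0]
wrist_force: [-4.0, -3.4, 5.3]
gripper_width: 9.0
grasp_force: 34.9
t 51.1 pos [ 417.4 -290.   171.7] yaw of tool y -122.1 zdir [-0.001 -0.003 -1.   ] w 9.0 gf 34.9 F [-4.  -3.4  5.3] q [-0.78  0.22  1.83 -0.    1.1   1.36]
console x,y -47.4 -47.3
```

```bash
python3 -m crank '[[[255,0.006,0.009,0,0,0,0],[255,0.006,0.009,0,0,0,0],[255,0.006,0.009,0,0,0,0]]]' 30 | sed -n '2p;4p'
python3 -m crank '[[[0,0,0,0,0,0,0],[0,0,0,0,0,0,0],[0,0,0,0,0,0,0],[0,0,0,0,0,0,0],[0,0,0,0.25,0,0,0],[0,0,0,0.5,0,0,0],[0,0,0,0.8,0,0,0],[0,0,0,0.8,0,0,0]]]' 30 >/dev/null
python3 -m crank '[[[0,0.2,-0.1,0.2,0,0,0],[0,0.5,-0.3,0.2,0,0,0],[0,0.5,-0.3,0.2,0,0,0],[0,0.5,-0.3,0.2,0,0,0]]]' 30 >/dev/null
python3 - <<'E'
from h import *
con(); fcheck(-54)
info=ctrl.camera_info("wrist"); im=ctrl.get_image("wrist"); cv2.imwrite("pics/w17.png",im); g=cv2.cvtColor(im,cv2.COLOR_BGR2GRAY)
u,v=proj("wrist",P(-40,-47,119),info)[0].round().astype(int); print(u,v,[round(float(x)) for x in proj("wrist",[P(-40,-42,119),P(-40,-52,119)],info)[:,0]],g[v-1:v+2,u-25:u+26].mean(0).astype(int).tolist())
hv=cv2.cvtColor(im,cv2.COLOR_BGR2HSV); m=((hv[...,0]>45)&(hv[...,0]<85)&(hv[...,1]>100)&(hv[...,2]>60)).astype(np.uint8)
print("green blobs",[cv2.boundingRect(c) for c in cv2.findContours(m,0,2)[0] if cv2.contourArea(c)>60])
m=(((hv[...,0]<8)|(hv[...,0]>172))&(hv[...,1]>150)&(hv[...,2]>90)).astype(np.uint8)
for c in cv2.findContours(m,0,2)[0]:
    if cv2.contourArea(c)>150:
        w=onz("wrist",cv2.boxPoints(cv2.minAreaRect(c)),105,info)[:,:2]; e=np.diff(w,axis=0)[:2]; k=np.argmax(np.linalg.norm(e,axis=1)); print("red",w.mean(0).round(),np.linalg.norm(e,axis=1).round(),np.degrees(np.arctan2(e[k,1],e[k,0])).round(1))
t=ctrl.get_image("top"); cv2.imwrite("pics/t17.png",t); t0=cv2.imread("pics/top0.png")
# canister, gauge, driver unchanged; lamps in rack: white glass lines
for lab,(x0,y0,x1,y1) in dict(canister=(255,138,290,178),gauge=(365,142,420,178),driver=(444,176,506,224)).items():
    print(lab,"diff",cv2.absdiff(t[y0:y1,x0:x1],t0[y0:y1,x0:x1]).mean().round(1))
C=np.array([564.3,89.5]);a=np.radians(5.2)
for y in(-60,0,60):
    pts=[np.r_[C+x*np.array([np.cos(a),np.sin(a)])+y*np.array([-np.sin(a),np.cos(a)]),60] for x in(-35,0,35)]
    print("cradle y",y,[int(t[int(round(q[1])),int(round(q[0]))].mean()) for q in proj("top",pts)])
E
```

```text
ee_pos: [417.5, -289.8, 171.7]
wrist_force: [-5.9, -7.4, 4.9]
t 52.98 pos [ 492.4 -332.8  319.1] yaw of tool y -122.2 zdir [-0.003  0.003 -1.   ] w 85.4 gf 0.0 F [-0.6 -0.  -0.2] q [-0.74  0.24  1.47  0.    1.44  1.39]
console x,y 38.9 -43.5
grip edges [np.float64(319.36), np.float64(339.88)] [-43.39, -63.51]
mark edges [np.float64(321.67), np.float64(336.39)] [-45.89, -61.71]
grip edges [np.float64(319.29), np.float64(339.78)] [-43.37, -63.5]
mark edges [np.float64(321.7), np.float64(336.4)] [-45.98, -61.82]
323 256 [318, 327] [158, 162, 159, 157, 156, 154, 154, 154, 155, 155, 157, 159, 158, 145, 124, 99, 92, 90, 92, 85, 64, 36, 17, 14, 14, 16, 18, 19, 39, 82, 135, 172, 188, 191, 191, 192, 194, 197, 199, 199, 199, 200, 199, 199, 200, 199, 198, 195, 194, 193, 192]
green blobs []
red [ 522. -233.] [10. 32.] 147.5
red [ 526. -201.] [14. 68.] 150.0
red [ 611. -380.] [17. 71.] -127.9
canister diff 5.9
gauge diff 5.5
driver diff 9.4
cradle y -60 [156, 152, 150]
cradle y 0 [27, 26, 26]
cradle y 60 [160, 154, 157]
```

```bash
python3 -c "
from cell import ctrl
print(ctrl.hand_in())"
```

```text
the job is handed in; nothing more can be done
None
```

I finished the job and handed it in: both lamps (only two were present) are seated in cradles 1 and 3, the isolator is back on, the current control is level with the marker to about 0.5 mm by camera, the start button was pressed to its stop (twice, to be sure it was fully down), and the shutter is fully shut. The hand-in returned no verdict.

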